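Put a dental case away in its stacking trays

ROBOT

A 7-joint arm with a two-finger parallel gripper is mounted at the origin on the work surface. World frame = base frame: x ahead of the robot, y to its left, z up, the work surface at z = 0. Lengths are in m, angles in rad, forces in N, time in s.
With the tool pointing down it reaches from about 0.35 to 0.9 m from the base axis. Payload 8.1 kg.
Tool frame: the origin (TCP) lies on the centre line of the jaws, within the pads' length; the fingertips stand 14 mm ahead of it and the grasp point (between the pads) lies 5 mm behind it (arm.tip_reach is the distance from the TCP to the fingertips, in m); z points along the fingers, y is the direction in which the jaws open and shut (so a half turn about z gives the same grasp; the last joint's range is limited). The gripper opens to 92 mm and grips with 3 to 60 N. Pads are 19 mm wide; open, the fingers measure 130 mm over their backs; the gripper's body (75 mm by 190 mm) begins 47 mm behind the grasp point.
Start: joints at [1.23, 0.434, 0.025, 1.573, -0.012, 1.134, -0.075], TCP at [0.147, -0.607, 0.241] pointing down, gripper open.
Joint ranges: [-2.62, 2.62], [-0.44, 2.09], [-1.27, 1.32], [0.08, 2.57], [-1.32, 4.46], [0.12, 2], [-2.74, 2.74]. Speed limits (rad/s): [2.22, 2.22, 3.01, 3.01, 3.14, 3.14, 3.14].

INTERFACE

Orientations are given as a rotation vector (axis times angle).
In Python, from cell import sensors, vision, arm, nets gives the robot as it stands.
- The arm moves only by the shell command python3 -m handwheel 'ROWS' [FORCE]. ROWS is JSON, a list of rows, each an object of numbers: "tx", "ty", "tz": the shift along the tool's x, y, z in cm; "wx", "wy", "wz": the turn, a rotation vector about the tool's x, y, z in degrees; "claw": the opening, from 0 (shut) to 1 (fully open). A call has 1 to 12 rows; each row is the pose to reach, as a shift and turn from the pose commanded when the call began, along the tool's axes at that moment; what a row does not reach only later rows make up. A row lasts 1/12 s, in which the tool goes at most 41.7 mm and 7.16 degrees, less where a joint would pass 70% of its speed; a pose out of reach is approached as far as the arm can. A call with a gripper value outside its range is refused whole. The fingers move at their own pace and stop on an object; FORCE is the grip in N (left out, the last holds). Time passes only in rows, so rows that repeat a pose let the fingers close. It gives the time, the measured TCP pose, the force and the opening at its end, in the units of the state.
- sensors.observe(): the state, without advancing time (a new reading comes with each control period).
- vision.get_image(name): name is "scene" or "top"; returns (picture, depth): 400x640x3 uint8, blue, green, red; 400x640 float32, m along the optical axis (not along the pixel's ray), 0 where there is no reading.
- vision.camera_model(name): a dict with "K" (3x3 intrinsics, pixels), "xyz" and "attitude" of the camera in the world. Camera axes: x right, y down, z forward; pixel columns grow to the right and rows downward; lengths in m; the calibration is good to about 2 mm. A picture is of the moment at which its call begins. camera_model takes no time and is no camera call.
- arm.sign_off(): hands the job in, once; it reports no verdict.
Trained networks look in the newest picture that a camera, given by its name, has taken for a name from the list of things; names that differ only in an ending like _2 or _b are one class to them, and where a whole thing is asked for, a point or a joint stands for the part that bears it (a point fixed in the world has none). Each returns a list of dicts, best first, with "score" (0 to 1); they miss things now and then, are a little off and sometimes report something else, mostly with a low value. They report only what shows in the picture. A call takes as long as a camera call.
- nets.cut_out(label, camera): "region" (400x640 bool, what is visible of it) and "uv" ([column, row] in pixels, amid what is visible of it).
The state is a dict: "clock": time; "joints": joint angles; "dq": joint speeds; "joint_efforts": joint torques, N m; "position": TCP position; "ee_rot": TCP orientation; "force": force on the tool from outside, world axes, zero at the start; "ft_torque": the same for the moment, N m; "width": opening from 0.0 (shut) to 1.0 (fully open).
Only numpy, scipy, OpenCV 4.12 (cv2) and the standard library are available. Lean on these libraries where they do the work, as an engineer would, in place of code of your own. Each camera call takes 0.05 s, during which the arm holds its last target.

TASK

Put this dental case away: lay the loose plaster model upright in the empty bay of the loose tray, stack that tray on the full base tray where it stands, and close the stack with the lid. Match the clipped corners so that each skirt drops over the rim below and both pieces sit fully down and level; set everything down gently without dropping it, and leave the other things on the bench alone.

Things in the scene. Friction and masses are not known exactly. Their poses are not given: they have to be found in the camera images.
- base_tray: Bottom tray of the stack, loose on the bench, white plastic, 0.5 kg, 40 mm high. Three plaster models stay fixed in it, their tops 7 mm below its rim. Origin: centre of its underside; x along its length towards the end whose two corners are cut off (45 degrees, 16 mm; the corners at the -x end are square), z up. A tray stacked on it sits 34 mm above it, origin to origin, x axes alike.
- base_tray_rim (a point): Centre of base_tray's open top, 40 mm above its origin. Tray shape: foot skirt 138 x 66 mm outside, 0 to 8 mm up, hollow below to 6 mm; then upright walls 130 x 58 mm outside, 3.5 mm thick, to 33.5 mm (grip here, across the 58 mm); the top 6.5 mm lean in by 1.5 mm. A skirt goes over this rim with 1.5 mm play all round (3 mm at first touch), only with clipped corners matched.
- base_tray_clip (a point): Top of base_tray's rim in the middle of the clipped end (65 mm along +x, 40 mm up).
- tray: The loose tray to stack: same shape and frame as base_tray, 0.16 kg, starts turned up to 120 degrees either way from straight ahead. A partition (3 mm thick, 24 mm high) at x = +21 mm leaves a small bay at the clipped end, holding a plaster model that is fixed, and a large empty bay at the square end. Its floor inside is 9 mm above the origin.
- tray_clip (a point): Top of tray's rim in the middle of its clipped end (65 mm along +x, 40 mm up).
- tray_bay (a point): Middle of the floor of the large empty bay of tray (21 mm from the tray's origin towards its square end, 9 mm up). The bay measures 81 mm along the tray, 51 mm across, and is 31 mm deep to the rim.
- lid: The lid, white plastic, 0.09 kg, lying right way up, turned up to 120 degrees either way. Origin: centre of its underside; x towards its clipped end, z up. Skirt like the trays' (138 x 66 mm outside, 8 mm high, hollow to 6 mm, two clipped corners), flat top 9 mm up with a raised panel to 10.5 mm. Closed, its origin is 34 mm above that of the tray below, x axes alike.
- lid_grip (a point): On the lid's straight grip bar, 19 mm above the lid's origin. The bar runs along the lid's x in the middle, 56 mm long, 12 mm wide, its top 26 mm above the lid's origin.
- lid_clip (a point): Top of the lid in the middle of its clipped end (65 mm along +x, 9 mm up).
- model: The loose plaster model of a quarter of a row of teeth, 30 g, standing on the bench with the teeth up. Origin: centre of its flat foot, z up. Foot block 20 mm along x, 38 mm along y, 12 mm high; the teeth along y on top reach 24 mm.
- practice_arch: Bystander: pink and ivory full practice arch on a black block, 85 x 75 x 75 mm high. Origin: centre of its underside.
- putty_jar: Bystander: closed white jar, 62 mm across, 62 mm high. Origin: centre of its underside.
- pen_cup: Bystander: dark steel cup with pencils, 78 mm across, 95 mm high, pencils to about 165 mm. Origin: centre of its underside.
- spray_can: Bystander: dark can, 54 mm across, 160 mm high. Origin: centre of its underside.

How it is judged:
By the outcome, as a careful person would: the job done as asked, in the order asked, and still so for the second after the job is handed in, with the robot touching nothing.
It also fails if it takes over 70 s, if anything falls off the work surface, if the arm or the gripper's body presses on something with over 40 N, if the wrist force passes 120 N, or if a joint passes its speed limit or range.

## Working session

There is one attempt and no reset: what is moved stays moved. The work goes in short steps, Python scripts to look and compute and a shell command to move; the robot and the scene stay as the last step left them, time stands still between calls to the robot, and variables do not carry over. Pictures are saved under pics/ and viewed, and the job is handed in when it is done.

```bash
ls; mkdir -p pics; python3 - <<'E'
from cell import sensors, vision, arm, nets
import cv2
print(sensors.observe())
for n in ("scene","top"):
    p,d=vision.get_image(n); cv2.imwrite(f"pics/{n}0.png",p); print(vision.camera_model(n))
E
```

```text
pics
{'clock': 0.0, 'joints': array([ 1.2304158 ,  0.43520088,  0.02497406,  1.57409627, -0.01160153,
        1.13401421, -0.07508282]), 'dq': array([ 0.00015533, -0.0001582 , -0.00162642, -0.00075722,  0.00051173,
       -0.00070808,  0.00224285]), 'joint_efforts': array([ 1.45948001e-03, -6.67827272e+01,  9.85720418e-01, -3.14458466e+01,
       -6.04983210e-02,  4.29728057e-02,  9.63029242e-05]), 'position': array([ 0.14704528, -0.60694617,  0.23995903]), 'ee_rot': array([-3.11789719e+00, -3.72358309e-01,  5.12199205e-04]), 'force': array([-0.60982287,  0.39467671, -0.73226749]), 'ft_torque': array([-0.01148396,  0.01933569,  0.01369415]), 'width': 1.0015536532065947}
{'K': array([[406.40366396,   0.        , 320.94848784],
       [  0.        , 406.40366396, 206.92853012],
       [  0.        ,   0.        ,   1.        ]]), 'xyz': array([0.93311284, 0.56354538, 0.932902  ]), 'attitude': array([-0.80327721, -2.69011478,  0.92288275])}
{'K': array([[454.86981837,   0.        , 318.68208686],
       [  0.        , 454.86981837, 194.22403033],
       [  0.        ,   0.        ,   1.        ]]), 'xyz': array([ 0.36732236, -0.00694872,  1.48854375]), 'attitude': array([-2.13508264,  2.15583351, -0.11635639])}
```

View pics/scene0.png

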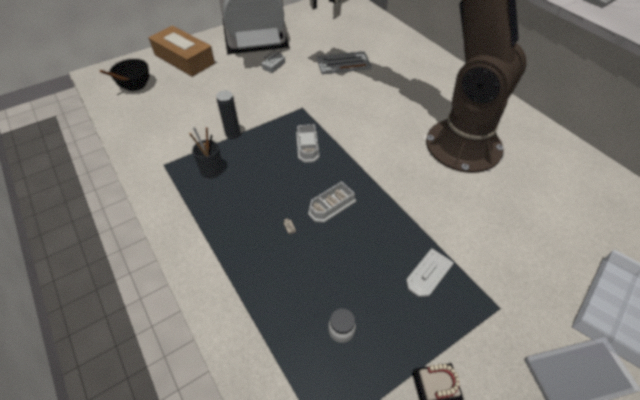

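View pics/top0.png

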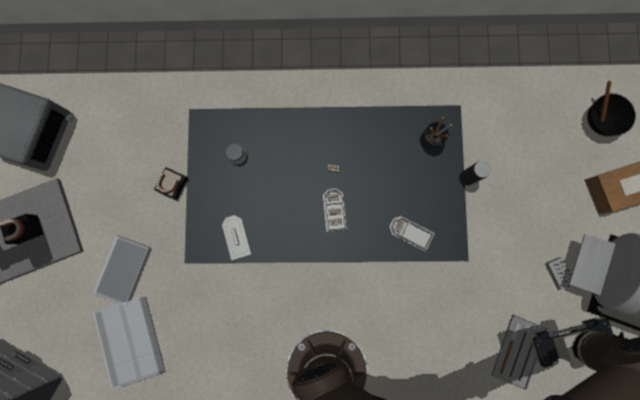

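```bash
python3 - <<'E'
from cell import sensors, vision, arm, nets
import cv2,numpy as np
from scipy.spatial.transform import Rotation as R
P={}
for n in ("scene","top"):
    p,d=vision.get_image(n); P[n]=p,d; np.savez(f"pics/{n}0.npz",p=p,d=d)
    cm=vision.camera_model(n);Rm=R.from_rotvec(cm["attitude"]).as_matrix()
    for l in ("base_tray","tray","lid","model","practice_arch","putty_jar","pen_cup","spray_can","tray_clip","lid_clip","base_tray_clip"):
        for o in nets.cut_out(l,n)[:3]:
            r=o["region"]; v,u=np.nonzero(r); z=d[r]; 
            X=Rm@np.array([(u-cm["K"][0,2])/cm["K"][0,0]*z,(v-cm["K"][1,2])/cm["K"][1,1]*z,z])+cm["xyz"][:,None]
            print(n,l,round(o["score"],2),np.round(o["uv"]),r.sum(),np.round(np.median(X,1),3),np.round(np.percentile(X[2],95),3))
p=P["top"][0]; cv2.imwrite("pics/topz.png",cv2.resize(p[130:280,200:460],None,fx=3,fy=3,interpolation=cv2.INTER_CUBIC))
p=P["scene"][0]; cv2.imwrite("pics/scenez.png",cv2.resize(p[110:310,270:470],None,fx=3,fy=3,interpolation=cv2.INTER_CUBIC))
d=P["top"][1]; print(np.round(d[200:222:3,318:352:3],4))
E
```

```text
scene base_tray 0.86 [330. 204.] 1126 [ 0.514 -0.027  0.024] 0.04
scene tray 0.93 [308. 142.] 700 [ 0.438 -0.276  0.017] 0.04
scene lid 0.66 [426. 276.] 1256 [0.43  0.293 0.01 ] 0.025
scene model 0.71 [331. 202.] 1147 [ 0.513 -0.027  0.025] 0.041
scene model 0.58 [288. 224.] 102 [ 0.654 -0.025  0.015] 0.026
scene practice_arch 0.56 [436. 382.] 1574 [0.608 0.502 0.047] 0.07
scene practice_arch 0.41 [226. 115.] 771 [ 0.62  -0.449  0.103] 0.162
scene practice_arch 0.34 [290. 226.] 112 [ 0.653 -0.027  0.014] 0.026
scene putty_jar 0.66 [342. 324.] 770 [0.703 0.296 0.061] 0.064
scene pen_cup 0.76 [206. 154.] 960 [ 0.746 -0.336  0.073] 0.134
scene spray_can 0.62 [224. 112.] 814 [ 0.62  -0.449  0.101] 0.161
scene tray_clip 0.63 [307. 144.] 655 [ 0.44  -0.268  0.017] 0.04
scene lid_clip 0.83 [428. 273.] 1256 [0.43  0.294 0.01 ] 0.025
scene base_tray_clip 0.74 [328. 200.] 1101 [ 0.513 -0.026  0.025] 0.041
top base_tray 0.93 [333. 212.] 803 [ 0.501 -0.027  0.014] 0.04
top base_tray 0.29 [235. 237.] 802 [0.418 0.295 0.011] 0.026
top tray 0.87 [410. 232.] 826 [ 0.429 -0.272  0.011] 0.041
top lid 
[... 748 characters left out ...]
4944 1.4607 1.4864 1.4752 1.4816 1.4885 1.4838 1.466  1.4939
  1.4975 1.5026]
 [1.4963 1.4951 1.4903 1.4663 1.4612 1.4723 1.4761 1.4817 1.4618 1.4992
  1.4918 1.4878]
 [1.4971 1.499  1.4883 1.4868 1.4837 1.4887 1.4846 1.483  1.4567 1.4979
  1.4985 1.4922]
 [1.4952 1.5003 1.4817 1.4893 1.47   1.4701 1.4702 1.4726 1.4569 1.495
  1.4956 1.4931]
 [1.4914 1.4829 1.4863 1.4843 1.4605 1.4588 1.4667 1.4691 1.4765 1.4925
  1.4899 1.4933]
 [1.4865 1.4964 1.4869 1.4834 1.4815 1.4852 1.4844 1.4826 1.4797 1.4932
  1.4841 1.487 ]
 [1.489  1.4901 1.4942 1.4767 1.477  1.4817 1.485  1.4684 1.4795 1.4888
  1.4935 1.4898]
 [1.4901 1.4925 1.4837 1.448  1.461  1.4604 1.4556 1.4584 1.4808 1.4832
  1.4869 1.4852]]
```

View pics/topz.png

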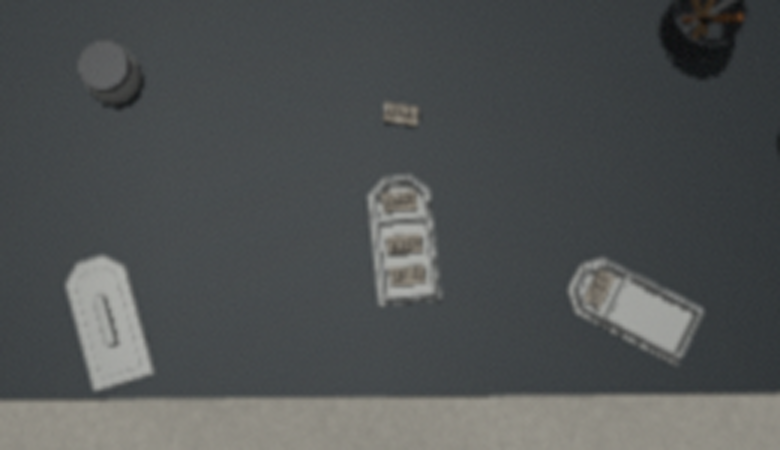

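View pics/scenez.png

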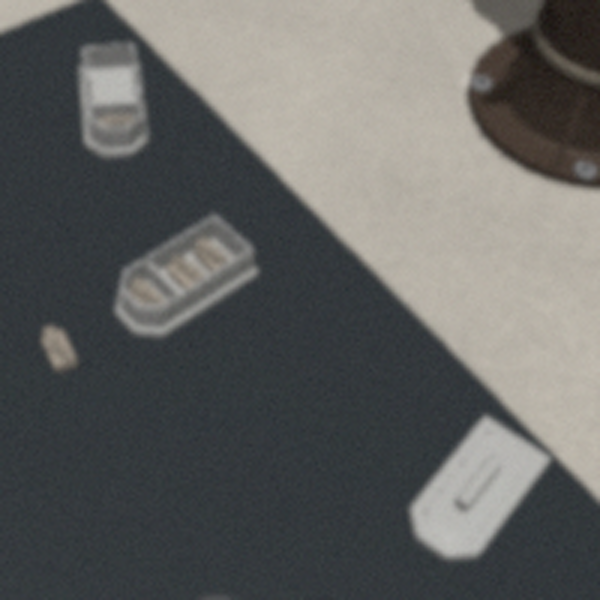

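```bash
cat > h.py <<'E'
from cell import sensors, vision, arm, nets
import cv2,numpy as np
from scipy.spatial.transform import Rotation as R
from scipy.optimize import minimize
def grab(n,k=6):
    ps=[vision.get_image(n)[0].astype(np.float32) for _ in range(k)]
    return np.mean(ps,0)
def cam(n):
    c=vision.camera_model(n); return c["K"],R.from_rotvec(c["attitude"]).as_matrix(),c["xyz"]
def proj(c,X):
    K,Rm,t=c; Y=(np.asarray(X)-t)@Rm; return (Y/Y[:,2:])@K.T[:,:2]
def poly(L,W,c):
    a,b=L/2,W/2
    return [(-a,-b),(a-c,-b),(a,-b+c),(a,b-c),(a-c,b),(-a,b)]
def prism(L,W,c,z0,z1,L1=None,W1=None):
    L1=L1 or L;W1=W1 or W
    return np.array([(*p,z0) for p in poly(L,W,c)]+[(*p,z1) for p in poly(L1,W1,c)])
TRAY=[prism(138,66,16,0,8)/1e3,prism(130,58,13.7,8,33.5)/1e3,prism(130,58,13.7,33.5,40,127,55)/1e3]
LID=[prism(138,66,16,0,9)/1e3]
MODEL=[prism(20,38,.1,0,12)/1e3, prism(12,34,.1,12,24)/1e3]
S=8
def render(c,parts,x,y,yaw,z,box):
    u0,v0,u1,v1=box; im=np.zeros(((v1-v0)*S,(u1-u0)*S),np.uint8)
    Rz=R.from_euler('z',yaw).as_matrix()
    for P in parts:
        uv=proj(c,P@Rz.T+[x,y,z]); q=((uv-[u0,v0]+.5)*S-.5)
        h=cv2.convexHull((q*16).astype(np.int32)); cv2.fillConvexPoly(im,h,255,cv2.LINE_AA,4)
    return cv2.GaussianBlur(cv2.resize(im,(u1-u0,v1-v0),interpolation=cv2.INTER_AREA).astype(np.float32)/255,(0,0),0.8)
def fit(n,img,parts,x,y,yaw,z=0.,dbg=None,pct=60,fill=True):
    c=cam(n); uv=proj(c,np.vstack([P@R.from_euler('z',yaw).as_matrix().T+[x,y,z] for P in parts]))
    box=[*np.floor(uv.min(0)-9).astype(int),*np.ceil(uv.max(0)+9).astype(int)]
    u0,v0,u1,v1=box; g=img.mean(2)[v0:v1,u0:u1]
    # background: robust plane outside
    s0=render(c,parts,x,y,yaw,z,box)
    out=s0<.02; bg=np.median(g[out&(g<np.median(g[out])+15)])
    fg=np.percentile(g[s0>.9],pct)
    M=np.clip((g-bg)/(fg-bg),0,1).astype(np.float32)
    if fill:
        b=(M>.4).astype(np.uint8); nb,lab,st,_=cv2.connectedComponentsWithStats(b)
        k=1+np.argmax([ (s0*(lab==i)).sum() for i in range(1,nb)])
        pts=cv2.findNonZero((lab==k).astype(np.uint8)); h=cv2.convexHull(pts)
        F=np.zeros_like(b); cv2.fillConvexPoly(F,h,1); F=cv2.erode(F,np.ones((3,3)),iterations=2)
        M=np.maximum(M,F)
    w=cv2.dilate((s0>.3).astype(np.uint8),np.ones((3,3)),iterations=5)
    def cost(p): return (w*(render(c,parts,p[0]/1e3,p[1]/1e3,p[2]/50,z,box)-M)**2).sum()
    p0=np.array([x*1e3,y*1e3,yaw*50])
    r=minimize(cost,p0,method='Nelder-Mead',options=dict(initial_simplex=np.vstack([p0]+[p0+d for d in np.diag([6,6,8])]),xatol=.02,fatol=.001))
    p=r.x
    if dbg:
        f=render(c,parts,p[0]/1e3,p[1]/1e3,p[2]/50,z,box)
        cv2.imwrite(dbg,cv2.resize(np.hstack([g,M*255,f*255,128+127*(f-M)]).astype(np.uint8),None,fx=3,fy=3,interpolation=cv2.INTER_NEAREST)[:600,:800])
    return np.array([p[0]/1e3,p[1]/1e3,p[2]/50]),r.fun
def pose():
    s=sensors.observe(); return s['position'],R.from_rotvec(s['ee_rot'])
def togo(xyz,yawdir=None):
    """relative move in tool axes (cm) to world xyz; yawdir: desired world angle of jaw (tool y) axis, rad; tool pointing straight down"""
    p,r=pose(); d=r.inv().apply(np.asarray(xyz)-p)*100
    print('shift cm',np.round(d,2),end=' ')
    if yawdir is not None:
        best=None
        for k in (0,np.pi):
            a=yawdir+k; Y=np.array([np.cos(a),np.sin(a),0]);Z=np.array([0,0,-1.]);X=np.cross(Y,Z)
            T=R.from_matrix(np.stack([X,Y,Z],1)); w=(r.inv()*T).as_rotvec(degrees=True)
            print('turn',np.round(w,2),end=' ')
    s=sensors.observe();print('| t',round(s['clock'],2),'p',np.round(p,4),'f',np.round(s['force'],1),'w',round(s['width'],3),'q',np.round(s['joints'],2))
E
cat > m.py <<'E'
from h import *
I={n:grab(n) for n in ("scene","top")}
for n in I: np.save(f"pics/{n}_avg.npy",I[n])
for nm,parts,g in (("base",TRAY,(.5,-.027,.07)),("tray",TRAY,(.43,-.272,1.05)),("lid",LID,(.42,.295,.2)),("model",MODEL,(.645,-.026,0))):
    for n in I:
        p,f=fit(n,I[n],parts,*g,dbg=f"pics/fit_{nm}_{n}.png"); print(nm,n,np.round(p[:2]*1e3,1),round(np.degrees(p[2]),2),round(f,2))
togo([.645,-.026,.2])
E
python3 m.py
python3 - <<'E'
import cv2,numpy as np
for n in("scene","top"):
    a=[cv2.imread(f"pics/fit_{k}_{n}.png") for k in("base","tray","lid","model")]
    w=max(x.shape[1] for x in a); s=np.vstack([np.pad(x,((0,0),(0,w-x.shape[1]),(0,0))) for x in a]); f=600/s.shape[0]
    cv2.imwrite(f"pics/fits_{n}.png",cv2.resize(s,None,fx=f,fy=f))
E
```

```text
base scene [510.1 -31.9] 5.2 5.74
base top [511. -26.] 4.79 18.73
tray scene [ 435.1 -278.4] 61.67 48.83
tray top [ 433.8 -272.8] 62.3 58.25
lid scene [411.5 297.5] 1.2 427.14
lid top [423.4 295.5] 15.85 28.2
model scene [648.6 -31.9] -7.52 2.17
model top [648.5 -25.9] -9.64 3.89
shift cm [ 62.07 -44.78   4.07] | t 1.9 p [ 0.1472 -0.6074  0.2407] f [0.3 1.1 0.2] w 1.005 q [ 1.23  0.43  0.02  1.57 -0.01  1.13 -0.08]
```

View pics/fits_scene.png

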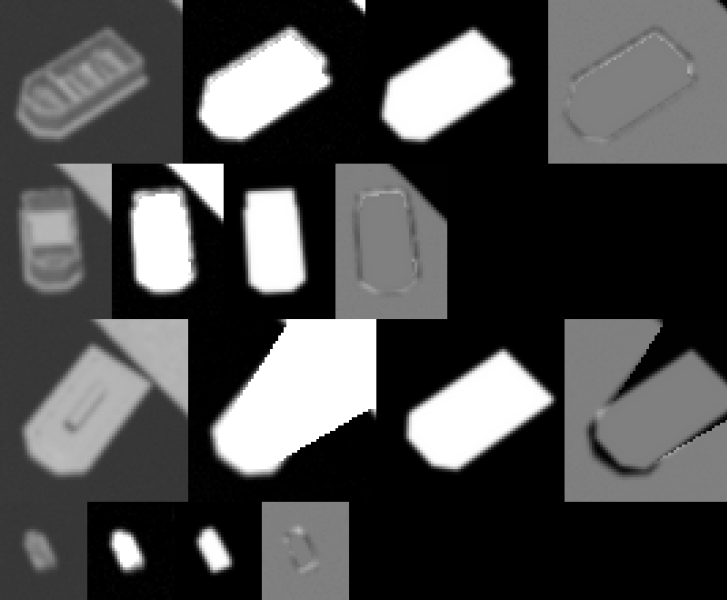

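View pics/fits_top.png

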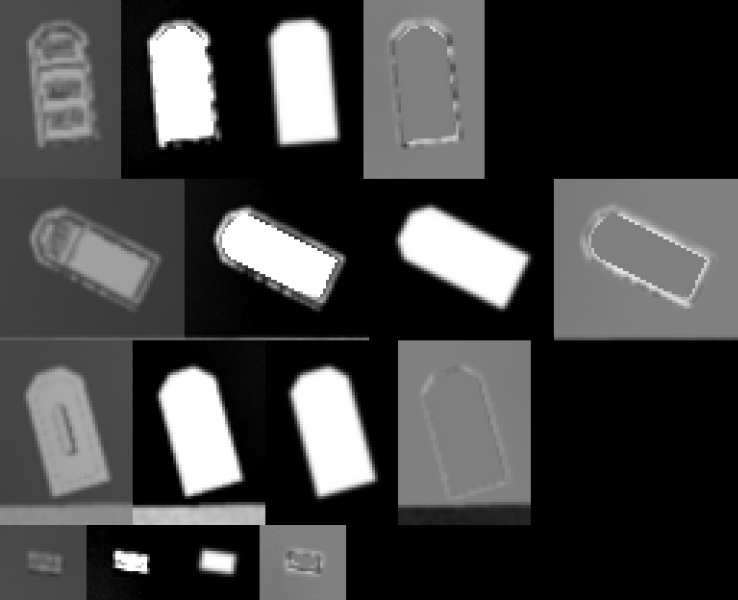

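```bash
python3 - <<'E'
from h import *
for n in("scene","top"):
    K,Rm,t=cam(n); d=np.load(f"pics/{n}0.npz")["d"]
    ds=np.mean([vision.get_image(n)[1] for _ in range(4)],0)
    v,u=np.mgrid[0:400,0:640]; X=np.stack([(u-K[0,2])/K[0,0]*ds,(v-K[1,2])/K[1,1]*ds,ds],-1)@Rm.T+t
    m=(abs(X[...,2])<.02)&(X[...,0]>.35)&(X[...,0]<.85)&(abs(X[...,1])<.4)&(ds>0)
    A=np.c_[X[m][:,:2]-[.5,0],np.ones(m.sum())]; s=np.linalg.lstsq(A,X[m][:,2],rcond=None)[0]; print(n,m.sum(),s)
    print(" bracket cols", t, Rm[:,2])
# known: robot base outline circle near origin, check where origin projects
    print(proj(cam(n),[[0,0,0],[.147,-.607,.24]]))
E
```

```text
scene 42309 [-0.00338751 -0.0003384   0.00211955]
 bracket cols [0.93311284 0.56354538 0.932902  ] [-0.33690998 -0.51325682 -0.78934093]
[[463.77439862 145.34742225]
 [325.32054444   9.13073317]]
top 34092 [-0.00399284  0.00192384  0.00156609]
 bracket cols [ 0.36732236 -0.00694872  1.48854375] [ 0.12828966  0.01956561 -0.99154372]
[[327.30323792 370.89959574]
 [557.02288993 335.42086209]]
```

```bash
python3 - <<'E'
from h import *
togo([.6485,-.0285,.14],np.radians(-8.5))
E
```

```text
shift cm [ 62.35 -44.46  10.07] turn [  0.     0.   -67.88] turn [  0.    -0.   112.12] | t 2.3 p [ 0.1472 -0.6074  0.2407] f [-0.  -0.5  0.1] w 0.997 q [ 1.23  0.43  0.03  1.57 -0.01  1.13 -0.08]
```

```bash
python3 -m handwheel '[{"tx":31,"ty":-22,"tz":5,"wz":-34,"claw":0.5},{"tx":31,"ty":-22,"tz":5,"wz":-34,"claw":0.5},{"tx":31,"ty":-22,"tz":5,"wz":-34,"claw":0.5},{"tx":31,"ty":-22,"tz":5,"wz":-34,"claw":0.5},{"tx":31,"ty":-22,"tz":5,"wz":-34,"claw":0.5},{"tx":31,"ty":-22,"tz":5,"wz":-34,"claw":0.5},{"tx":31,"ty":-22,"tz":5,"wz":-34,"claw":0.5},{"tx":31,"ty":-22,"tz":5,"wz":-34,"claw":0.5},{"tx":31,"ty":-22,"tz":5,"wz":-34,"claw":0.5},{"tx":31,"ty":-22,"tz":5,"wz":-34,"claw":0.5},{"tx":44,"ty":-31,"tz":7,"wz":-50,"claw":0.5},{"tx":52,"ty":-37,"tz":8.5,"wz":-60,"claw":0.5}]' 10; python3 - <<'E'
from h import *
togo([.6485,-.0285,.14],np.radians(-8.5))
E
```

```text
shift cm [ 62.35 -44.46  10.07] turn [  0.     0.   -67.88] turn [  0.    -0.   112.12] | t 2.3 p [ 0.1472 -0.6074  0.2407] f [-0.  -0.5  0.1] w 0.997 q [ 1.23  0.43  0.03  1.57 -0.01  1.13 -0.08]invalid input
```

```bash
python3 -m handwheel '[{"tx":2,"ty":-1.5,"tz":0.3,"wx":0,"wy":0,"wz":-2,"claw":0.5}]' 10
```

```text
clock: 2.38
position: [0.1591, -0.5912, 0.238]
ee_rot: [3.111, 0.417, -0.004]
force: [-0.0, -0.2, -1.0]
width: 0.971
```

```bash
python3 -m handwheel '[{"tx":2,"ty":-1.5,"tz":0.3,"wx":0,"wy":0,"wz":-4,"claw":0.5}]'; python3 - <<'E'
from h import *
togo([.6485,-.0285,.14],np.radians(-8.5))
E
```

```text
clock: 2.47
position: [0.1775, -0.5688, 0.2346]
ee_rot: [3.095, 0.532, -0.001]
force: [0.9, -0.1, -0.5]
width: 0.902
shift cm [ 62.44 -35.21   9.39] turn [ 1.000e-02  5.000e-02 -6.199e+01] turn [ 6.0000e-02 -1.0000e-02  1.1801e+02] | t 2.47 p [ 0.1775 -0.5688  0.2346] f [ 0.9 -0.1 -0.5] w 0.902 q [ 1.19  0.39 -0.01  1.65  0.01  1.09 -0.06]
```

```bash
python3 -m handwheel '[{"tx":4,"ty":-2,"tz":0.5,"wx":0,"wy":0,"wz":-4,"claw":0.5},{"tx":8,"ty":-4.4,"tz":1,"wx":0,"wy":0,"wz":-8,"claw":0.5},{"tx":11.5,"ty":-6.4,"tz":1.6,"wx":0,"wy":0,"wz":-12,"claw":0.5},{"tx":15,"ty":-8.4,"tz":2.2,"wx":0,"wy":0,"wz":-16,"claw":0.5},{"tx":18.5,"ty":-10.4,"tz":2.8,"wx":0,"wy":0,"wz":-20,"claw":0.5},{"tx":22,"ty":-12.4,"tz":3.3,"wx":0,"wy":0,"wz":-24,"claw":0.5},{"tx":25.5,"ty":-14.4,"tz":3.8,"wx":0,"wy":0,"wz":-28,"claw":0.5},{"tx":29,"ty":-16.4,"tz":4.4,"wx":0,"wy":0,"wz":-32,"claw":0.5},{"tx":32.5,"ty":-18.4,"tz":4.9,"wx":0,"wy":0,"wz":-36,"claw":0.5},{"tx":36,"ty":-20.4,"tz":5.4,"wx":0,"wy":0,"wz":-40,"claw":0.5},{"tx":39.5,"ty":-22.4,"tz":6,"wx":0,"wy":0,"wz":-44,"claw":0.5},{"tx":43,"ty":-24.4,"tz":6.5,"wx":0,"wy":0,"wz":-48,"claw":0.5}]'; python3 - <<'E'
from h import *
togo([.6485,-.0285,.14],np.radians(-8.5))
E
```

```text
clock: 3.47
position: [0.5025, -0.1924, 0.1696]
ee_rot: [2.607, 1.752, 0.0]
force: [0.3, 0.3, 0.3]
width: 0.503
shift cm [20.68  7.32  2.97] turn [  0.03   0.   -13.69] turn [ 1.0000e-02 -5.0000e-02  1.6631e+02] | t 3.47 p [ 0.5025 -0.1924  0.1696] f [0.3 0.3 0.3] w 0.503 q [ 0.54  0.4  -0.36  1.85  0.17  0.92 -0.29]
```

```bash
python3 -m handwheel '[{"tx":4,"ty":1.4,"tz":0.6,"wx":0,"wy":0,"wz":-3,"claw":0.5},{"tx":8,"ty":2.8,"tz":1.2,"wx":0,"wy":0,"wz":-6,"claw":0.5},{"tx":12,"ty":4.2,"tz":1.8,"wx":0,"wy":0,"wz":-9,"claw":0.5},{"tx":15,"ty":5.3,"tz":2.3,"wx":0,"wy":0,"wz":-11,"claw":0.5},{"tx":17.5,"ty":6.3,"tz":2.7,"wx":0,"wy":0,"wz":-13,"claw":0.5},{"tx":19,"ty":7,"tz":2.9,"wx":0,"wy":0,"wz":-13.6,"claw":0.5},{"tx":19,"ty":7,"tz":2.9,"wx":0,"wy":0,"wz":-13.6,"claw":0.5},{"tx":19,"ty":7,"tz":2.9,"wx":0,"wy":0,"wz":-13.6,"claw":0.5}]'; cat > look.py <<'E'
import sys
from h import *
n,name,u0,v0,u1,v1=sys.argv[1],sys.argv[2],*map(int,sys.argv[3:7])
im=grab(n,3); np.save(f"pics/{name}.npy",im)
c=im[v0:v1,u0:u1]; f=min(800/c.shape[1],600/c.shape[0],6)
cv2.imwrite(f"pics/{name}.png",np.clip(cv2.resize(c,None,fx=f,fy=f,interpolation=cv2.INTER_CUBIC)*1.5,0,255))
E
python3 - <<'E'
from h import *
togo([.6485,-.0285,.14],np.radians(-8.5))
for n in("scene","top"): print(proj(cam(n),[pose()[0]+[0,0,-.014]]))
E
python3 look.py top t1 270 120 400 220;python3 look.py scene s1 220 140 380 260
```

```text
clock: 4.13
position: [0.6386, -0.0442, 0.1402]
ee_rot: [-2.383, -2.046, 0.001]
force: [0.1, 0.0, 0.1]
width: 0.5
shift cm [1.7  0.74 0.02] turn [-0.04 -0.01 -0.21] turn [-2.0000e-02  6.0000e-02  1.7979e+02] | t 4.13 p [ 0.6386 -0.0442  0.1402] f [0.1 0.  0.1] w 0.5 q [ 0.25  0.59 -0.41  1.62  0.27  0.99 -0.39]
[[287.08865799 193.98253775]]
[[339.48380204 163.03442901]][ WARN:0@9.416] global loadsave.cpp:1063 imwrite_ Unsupported depth image for selected encoder is fallbacked to CV_8U.
[ WARN:0@3.393] global loadsave.cpp:1063 imwrite_ Unsupported depth image for selected encoder is fallbacked to CV_8U.
```

View pics/t1.png

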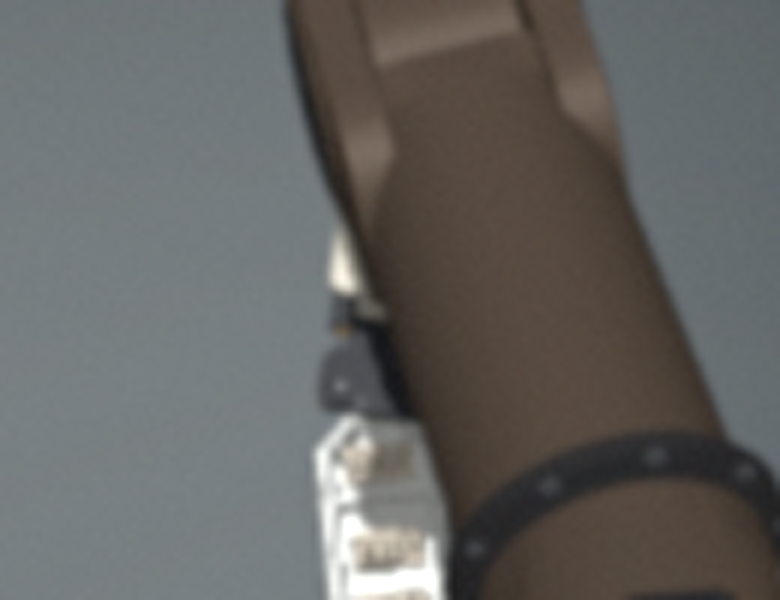

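View pics/s1.png

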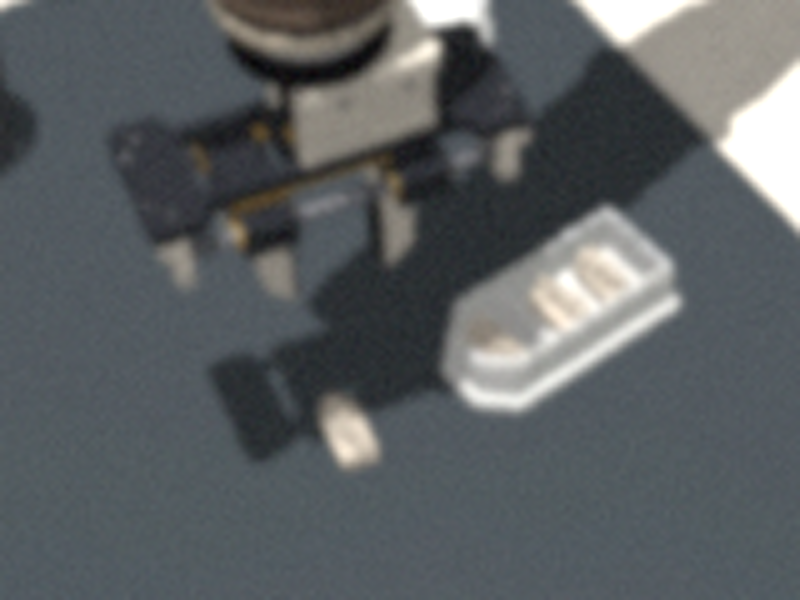

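```bash
python3 -m handwheel '[{"tx":0.6,"ty":0.3,"tz":2,"wx":0,"wy":0,"wz":0,"claw":0.5},{"tx":1.2,"ty":0.5,"tz":5,"wx":0,"wy":0,"wz":-0.2,"claw":0.5},{"tx":1.67,"ty":0.77,"tz":8,"wx":0,"wy":0,"wz":-0.2,"claw":0.5},{"tx":1.67,"ty":0.77,"tz":8.5,"wx":0,"wy":0,"wz":-0.2,"claw":0.5},{"tx":1.67,"ty":0.77,"tz":8.5,"wx":0,"wy":0,"wz":-0.2,"claw":0.5},{"tx":1.67,"ty":0.77,"tz":8.5,"wx":0,"wy":0,"wz":-0.2,"claw":0.5}]'
python3 - <<'E'
from h import *
togo([.6485,-.029,.017],np.radians(-8.5))
for n in("scene","top"): print(proj(cam(n),[pose()[0]+[0,0,-.014]]))
E
python3 look.py top t2 270 120 400 220 2>/dev/null;python3 look.py scene s2 240 160 360 250 2>/dev/null
```

```text
clock: 4.93
position: [0.6489, -0.0304, 0.0567]
ee_rot: [2.382, 2.048, 0.0]
force: [0.3, 0.5, -0.1]
width: 0.502
shift cm [ 0.13 -0.06  3.97] turn [ 0.02  0.01 -0.12] turn [ 2.0000e-02 -4.0000e-02  1.7988e+02] | t 4.93 p [ 0.6489 -0.0304  0.0567] f [ 0.3  0.5 -0.1] w 0.502 q [ 0.21  0.69 -0.38  1.66  0.32  0.85 -0.45]
[[288.41501945 218.52602622]]
[[334.51263379 165.03414203]]
```

View pics/s2.png

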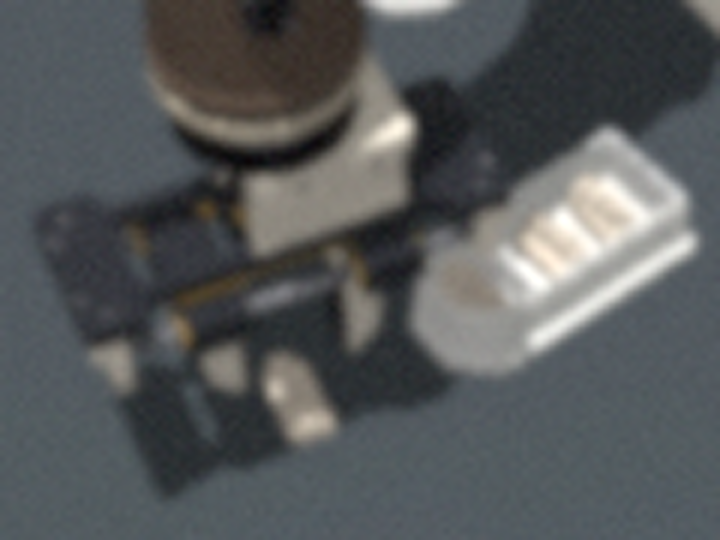

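```bash
python3 -m handwheel '[{"tx":0,"ty":-0.03,"tz":1.5,"wx":0,"wy":0,"wz":0,"claw":0.5},{"tx":0,"ty":-0.05,"tz":3,"wx":0,"wy":0,"wz":0,"claw":0.5},{"tx":0,"ty":-0.05,"tz":3.9,"wx":0,"wy":0,"wz":0,"claw":0.5},{"tx":0,"ty":-0.05,"tz":3.9,"wx":0,"wy":0,"wz":0,"claw":0.5},{"tx":0,"ty":-0.05,"tz":3.9,"wx":0,"wy":0,"wz":0,"claw":0.5},{"tx":0,"ty":-0.05,"tz":3.9,"wx":0,"wy":0,"wz":0,"claw":0.5}]'
python3 look.py scene s3 240 170 340 250 2>/dev/null
```

```text
clock: 5.73
position: [0.6486, -0.0296, 0.0175]
ee_rot: [2.381, 2.049, 0.001]
force: [-0.2, 0.9, 1.3]
width: 0.499
```

View pics/s3.png

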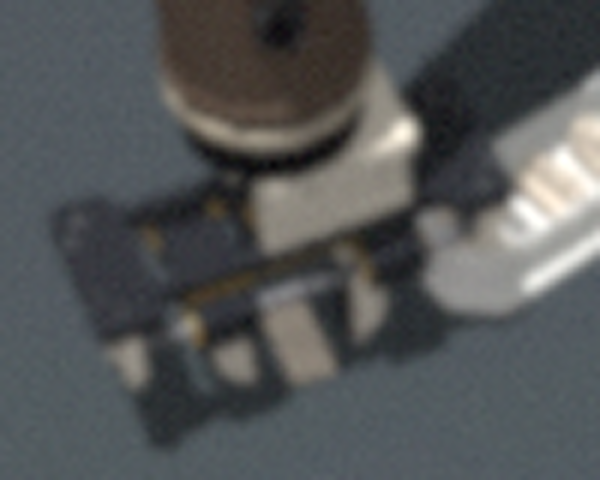

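```bash
python3 -m handwheel '[{"tx":0,"ty":0,"tz":0,"wx":0,"wy":0,"wz":0,"claw":0.1},{"tx":0,"ty":0,"tz":0,"wx":0,"wy":0,"wz":0,"claw":0.1},{"tx":0,"ty":0,"tz":0,"wx":0,"wy":0,"wz":0,"claw":0.1},{"tx":0,"ty":0,"tz":0,"wx":0,"wy":0,"wz":0,"claw":0.1},{"tx":0,"ty":0,"tz":0,"wx":0,"wy":0,"wz":0,"claw":0.1}]' 12
python3 look.py scene s4 240 170 340 250 2>/dev/null;python3 look.py top t4 270 120 400 220 2>/dev/null
```

```text
clock: 6.3
position: [0.6482, -0.0297, 0.0168]
ee_rot: [2.381, 2.049, 0.0]
force: [-0.7, 0.7, 0.7]
width: 0.217
```

View pics/s4.png

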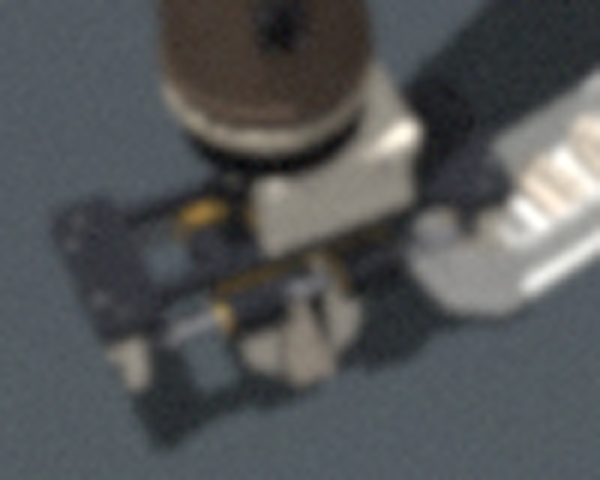

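View pics/t4.png

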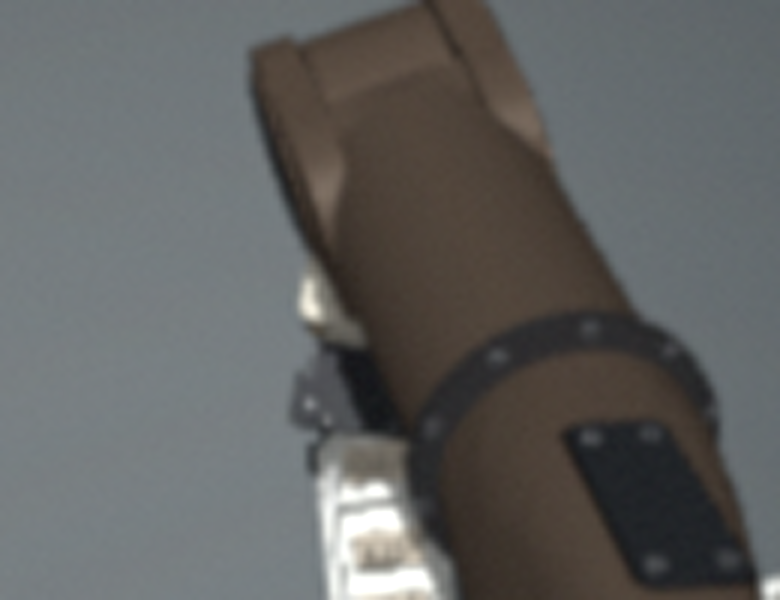

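```bash
python3 -m handwheel '[{"tx":0,"ty":0,"tz":-1,"wx":0,"wy":0,"wz":0,"claw":0.1},{"tx":0,"ty":0,"tz":-3,"wx":0,"wy":0,"wz":0,"claw":0.1},{"tx":0,"ty":0,"tz":-6,"wx":0,"wy":0,"wz":0,"claw":0.1},{"tx":0,"ty":0,"tz":-8,"wx":0,"wy":0,"wz":0,"claw":0.1},{"tx":0,"ty":0,"tz":-8,"wx":0,"wy":0,"wz":0,"claw":0.1}]' 
python3 - <<'E'
from h import *
togo([.4246,-.294,.095],np.radians(62))
E
```

```text
clock: 7.02
position: [0.651, -0.0291, 0.1022]
ee_rot: [2.378, 2.046, 0.009]
force: [0.0, 0.5, 0.3]
width: 0.218
shift cm [-29.57 -18.43   0.54] turn [  0.41   0.18 -70.58] turn [  0.2   -0.45 109.42] | t 7.02 p [ 0.651  -0.0291  0.1022] f [0.  0.5 0.3] w 0.218 q [ 0.22  0.64 -0.39  1.63  0.29  0.92 -0.43]
```

```bash
python3 -m handwheel '[{"tx":-1.5,"ty":-1,"tz":0,"wx":0,"wy":0,"wz":-5,"claw":0.1},{"tx":-4.5,"ty":-2.8,"tz":0,"wx":0,"wy":0,"wz":-11,"claw":0.1},{"tx":-7.6,"ty":-4.7,"tz":0,"wx":0,"wy":0,"wz":-18,"claw":0.1},{"tx":-10.8,"ty":-6.7,"tz":0,"wx":0,"wy":0,"wz":-25,"claw":0.1},{"tx":-14,"ty":-8.7,"tz":0,"wx":0,"wy":0,"wz":-32,"claw":0.1},{"tx":-17.2,"ty":-10.7,"tz":0,"wx":0,"wy":0,"wz":-39,"claw":0.1},{"tx":-20.4,"ty":-12.7,"tz":0.2,"wx":0,"wy":0,"wz":-46,"claw":0.1},{"tx":-23.6,"ty":-14.7,"tz":0.4,"wx":0,"wy":0,"wz":-53,"claw":0.1},{"tx":-26.4,"ty":-16.5,"tz":0.5,"wx":0,"wy":0,"wz":-60,"claw":0.1},{"tx":-28.4,"ty":-17.7,"tz":0.5,"wx":0,"wy":0,"wz":-66,"claw":0.1},{"tx":-29.5,"ty":-18.4,"tz":0.5,"wx":0,"wy":0,"wz":-70.5,"claw":0.1},{"tx":-29.5,"ty":-18.4,"tz":0.5,"wx":0,"wy":0,"wz":-70.5,"claw":0.1}]' 
cat > g.py <<'E'
import sys
from h import *
a=list(map(float,sys.argv[1:])); togo(a[:3],np.radians(a[3]))
E
python3 g.py .4246 -.294 .095 62
```

```text
clock: 8.02
position: [0.4191, -0.2972, 0.0913]
ee_rot: [-0.764, -3.045, 0.002]
force: [0.2, 0.2, -0.6]
width: 0.215
shift cm [-0.33  0.54 -0.37] turn [-0.11 -0.1  -0.16] turn [-1.5000e-01  1.8000e-01  1.7984e+02] | t 8.02 p [ 0.4191 -0.2972  0.0913] f [ 0.2  0.2 -0.6] w 0.215 q [ 1.05  0.55 -0.73  1.96  0.51  0.82  1.11]
```

```bash
python3 -m handwheel '[{"tx":-0.3,"ty":0.6,"tz":1,"wx":0,"wy":0,"wz":-0.1,"claw":0.1},{"tx":-0.3,"ty":0.6,"tz":2,"wx":0,"wy":0,"wz":-0.1,"claw":0.1},{"tx":-0.3,"ty":0.6,"tz":2,"wx":0,"wy":0,"wz":-0.1,"claw":0.1},{"tx":-0.3,"ty":0.6,"tz":2,"wx":0,"wy":0,"wz":-0.1,"claw":0.1}]'
python3 g.py .4246 -.294 .0258 62
python3 look.py top t5 350 180 480 280 2>/dev/null;python3 look.py scene s5 260 90 360 170 2>/dev/null
```

```text
clock: 8.35
position: [0.4281, -0.2883, 0.0708]
ee_rot: [-0.756, -3.048, -0.002]
force: [0.7, -0.6, -0.7]
width: 0.217
shift cm [ 0.04 -0.67  4.5 ] turn [ 0.03 -0.1   0.13] turn [ 1.5000e-01  5.0000e-02 -1.7987e+02] | t 8.35 p [ 0.4281 -0.2883  0.0708] f [ 0.7 -0.6 -0.7] w 0.217 q [ 1.01  0.58 -0.71  1.97  0.54  0.78  1.07]
```

View pics/t5.png

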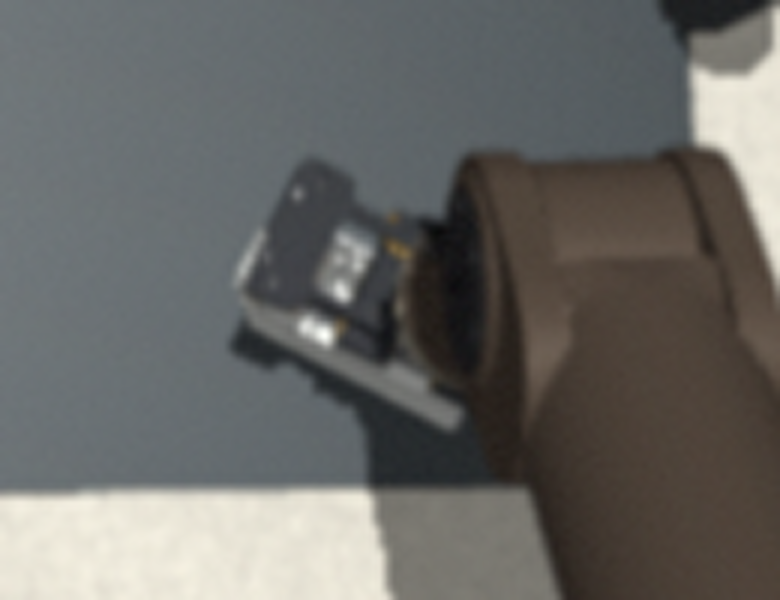

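View pics/s5.png

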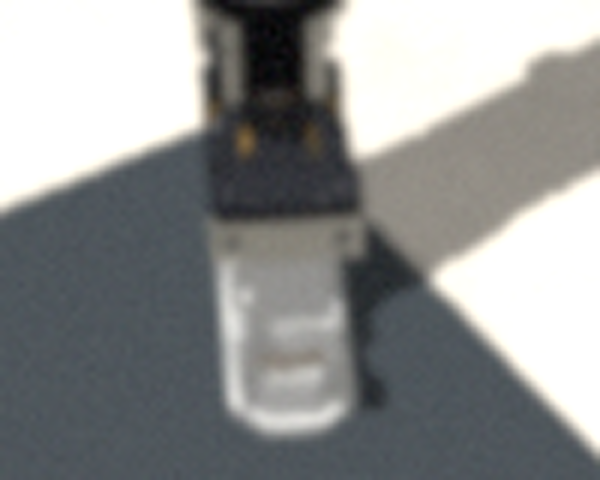

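```bash
python3 -m handwheel '[{"tx":0,"ty":-0.2,"tz":0,"wx":0,"wy":0,"wz":0,"claw":0.1},{"tx":0,"ty":-0.2,"tz":0,"wx":0,"wy":0,"wz":0,"claw":0.1},{"tx":0,"ty":-0.2,"tz":0,"wx":0,"wy":0,"wz":0,"claw":0.1}]'
python3 g.py .4246 -.294 .0258 62
```

```text
clock: 8.9
position: [0.4266, -0.2921, 0.0718]
ee_rot: [0.76, 3.048, -0.0]
force: [-0.3, 0.7, -0.6]
width: 0.214
shift cm [ 0.09 -0.26  4.6 ] turn [-0.01  0.01 -0.01] turn [1.0000e-02 2.0000e-02 1.7999e+02] | t 8.9 p [ 0.4266 -0.2921  0.0718] f [-0.3  0.7 -0.6] w 0.214 q [ 1.01  0.58 -0.71  1.97  0.54  0.78  1.07]
```

```bash
python3 -m handwheel '[{"tx":0.1,"ty":-0.26,"tz":0.8,"wx":0,"wy":0,"wz":0,"claw":0.1},{"tx":0.1,"ty":-0.26,"tz":1.8,"wx":0,"wy":0,"wz":0,"claw":0.1},{"tx":0.1,"ty":-0.26,"tz":2.8,"wx":0,"wy":0,"wz":0,"claw":0.1},{"tx":0.1,"ty":-0.26,"tz":3.6,"wx":0,"wy":0,"wz":0,"claw":0.1},{"tx":0.1,"ty":-0.26,"tz":4.2,"wx":0,"wy":0,"wz":0,"claw":0.1},{"tx":0.1,"ty":-0.26,"tz":4.2,"wx":0,"wy":0,"wz":0,"claw":0.1},{"tx":0.1,"ty":-0.26,"tz":4.2,"wx":0,"wy":0,"wz":0,"claw":0.1}]'
python3 g.py .4246 -.294 .0258 62
python3 look.py scene s6 260 90 360 170 2>/dev/null
```

```text
clock: 9.48
position: [0.4245, -0.2932, 0.0292]
ee_rot: [-0.758, -3.048, -0.001]
force: [-0.4, 0.5, -0.2]
width: 0.218
shift cm [-0.05 -0.06  0.34] turn [ 0.01 -0.06  0.05] turn [ 9.0000e-02  2.0000e-02 -1.7995e+02] | t 9.48 p [ 0.4245 -0.2932  0.0292] f [-0.4  0.5 -0.2] w 0.218 q [ 0.98  0.64 -0.66  2.    0.6   0.7   1.02]
```

View pics/s6.png

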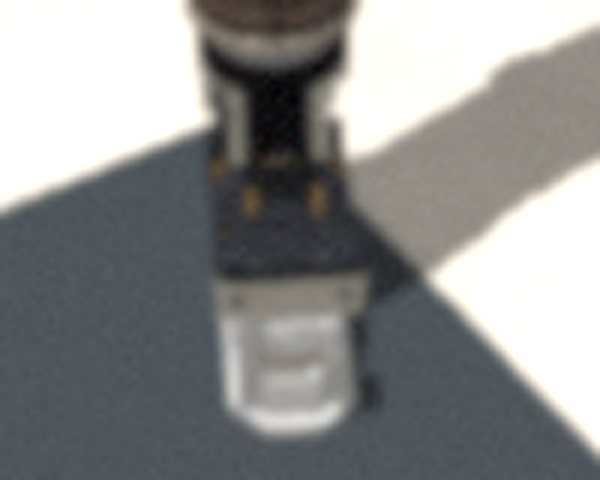

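```bash
python3 -m handwheel '[{"tx":0,"ty":0,"tz":0.15,"wx":0,"wy":0,"wz":0,"claw":0.1},{"tx":0,"ty":0,"tz":0.25,"wx":0,"wy":0,"wz":0,"claw":0.1},{"tx":0,"ty":0,"tz":0.33,"wx":0,"wy":0,"wz":0,"claw":0.1},{"tx":0,"ty":0,"tz":0.33,"wx":0,"wy":0,"wz":0,"claw":0.1}]'
python3 g.py .4246 -.294 .0258 62
```

```text
clock: 9.97
position: [0.4246, -0.2937, 0.0264]
ee_rot: [-0.76, -3.048, 0.0]
force: [-0.2, -0.6, -0.3]
width: 0.214
shift cm [-0.02 -0.03  0.06] turn [-0.    0.    0.02] turn [-0.0000e+00 -1.0000e-02 -1.7998e+02] | t 9.97 p [ 0.4246 -0.2937  0.0264] f [-0.2 -0.6 -0.3] w 0.214 q [ 0.97  0.64 -0.65  2.01  0.61  0.69  1.01]
```

```bash
python3 -m handwheel '[{"tx":0,"ty":0,"tz":0.05,"wx":0,"wy":0,"wz":0,"claw":0.1},{"tx":0,"ty":0,"tz":0.1,"wx":0,"wy":0,"wz":0,"claw":0.1},{"tx":0,"ty":0,"tz":0.1,"wx":0,"wy":0,"wz":0,"claw":0.1}]'
```

```text
clock: 10.22
position: [0.4247, -0.2937, 0.0257]
ee_rot: [0.759, 3.048, -0.001]
force: [-1.5, 0.2, 3.8]
width: 0.214
```

Contact (about 4 N). Release a little and lift straight up.

```bash
python3 -m handwheel '[{"tx":0,"ty":0,"tz":0,"wx":0,"wy":0,"wz":0,"claw":0.31},{"tx":0,"ty":0,"tz":0,"wx":0,"wy":0,"wz":0,"claw":0.31},{"tx":0,"ty":0,"tz":0,"wx":0,"wy":0,"wz":0,"claw":0.31},{"tx":0,"ty":0,"tz":-1,"wx":0,"wy":0,"wz":0,"claw":0.31},{"tx":0,"ty":0,"tz":-2.5,"wx":0,"wy":0,"wz":0,"claw":0.31},{"tx":0,"ty":0,"tz":-5,"wx":0,"wy":0,"wz":0,"claw":0.31},{"tx":0,"ty":0,"tz":-8,"wx":0,"wy":0,"wz":0,"claw":0.31},{"tx":0,"ty":0,"tz":-12,"wx":0,"wy":0,"wz":0,"claw":1},{"tx":0,"ty":0,"tz":-14,"wx":0,"wy":0,"wz":0,"claw":1},{"tx":0,"ty":0,"tz":-14,"wx":0,"wy":0,"wz":0,"claw":1}]'
python3 look.py top t7 350 180 480 280 2>/dev/null;python3 look.py scene s7 260 90 360 170 2>/dev/null
```

```text
clock: 11.05
position: [0.4272, -0.2942, 0.1707]
ee_rot: [0.757, 3.042, -0.004]
force: [1.0, -0.5, 0.1]
width: 0.48
```

View pics/t7.png

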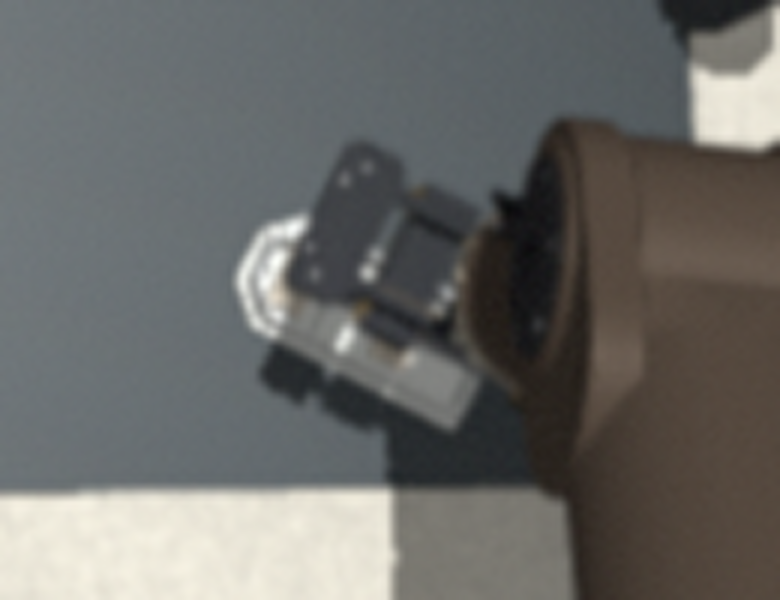

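View pics/s7.png

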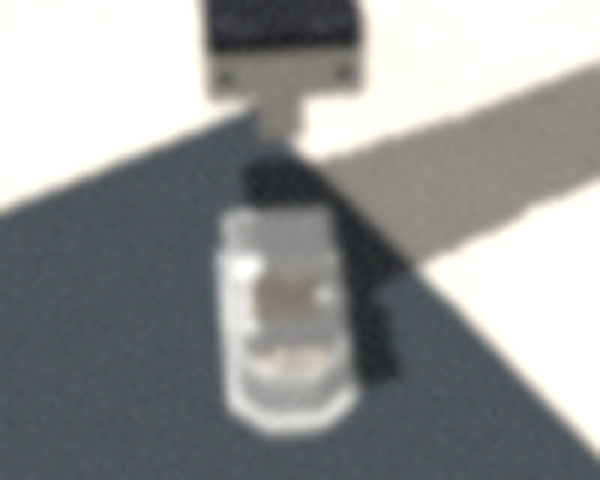

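```bash
python3 - <<'E'
from h import *
im=grab("scene",6)
for nm,g in(("base",(.51,-.032,.09)),("tray",(.435,-.278,1.08))):
  for pct in(40,60):
    p,f=fit("scene",im,TRAY,*g,pct=pct,dbg=f"pics/f7{nm}.png"); print(nm,np.round(p[:2]*1e3,1),round(np.degrees(p[2]),2),round(f,2))
E
python3 g.py .4345 -.2765 .10 -28
```

```text
base [510. -32.] 5.15 9.83
base [510.1 -31.9] 5.32 5.41
tray [ 437.6 -276.8] 62.91 20.45
tray [ 437.6 -277. ] 62.92 16.27
shift cm [-0.09  1.96  6.51] turn [-2.000e-02 -4.000e-02  9.003e+01] turn [ 4.000e-02 -2.000e-02 -8.997e+01] | t 11.65 p [ 0.4246 -0.2934  0.1651] f [1.  0.6 0. ] w 0.983 q [ 1.1   0.46 -0.8   1.88  0.4   0.96  1.2 ]
```

View pics/f7tray.png

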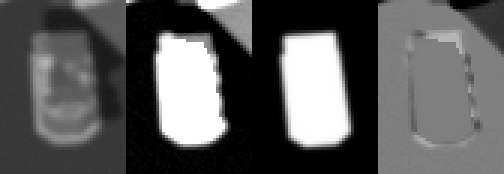

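```bash
python3 -m handwheel '[{"tx":0,"ty":0.5,"tz":0.5,"wx":0,"wy":0,"wz":7,"claw":1},{"tx":0,"ty":1,"tz":1,"wx":0,"wy":0,"wz":14,"claw":1},{"tx":0,"ty":1.5,"tz":1.5,"wx":0,"wy":0,"wz":21,"claw":1},{"tx":0,"ty":2,"tz":2,"wx":0,"wy":0,"wz":28,"claw":1},{"tx":0,"ty":2,"tz":2.5,"wx":0,"wy":0,"wz":35,"claw":1},{"tx":0,"ty":2,"tz":3,"wx":0,"wy":0,"wz":42,"claw":1},{"tx":0,"ty":2,"tz":3.5,"wx":0,"wy":0,"wz":49,"claw":1},{"tx":0,"ty":2,"tz":4,"wx":0,"wy":0,"wz":56,"claw":1},{"tx":0,"ty":2,"tz":4.5,"wx":0,"wy":0,"wz":63,"claw":1},{"tx":0,"ty":2,"tz":5,"wx":0,"wy":0,"wz":70,"claw":1},{"tx":0,"ty":2,"tz":5.5,"wx":0,"wy":0,"wz":77,"claw":1},{"tx":0,"ty":2,"tz":6,"wx":0,"wy":0,"wz":84,"claw":1}]'
python3 -m handwheel '[{"tx":0,"ty":0,"tz":0.3,"wx":0,"wy":0,"wz":5.5,"claw":1},{"tx":0,"ty":0,"tz":0.5,"wx":0,"wy":0,"wz":5.5,"claw":1},{"tx":0,"ty":0,"tz":0.5,"wx":0,"wy":0,"wz":5.5,"claw":1},{"tx":0,"ty":0,"tz":0.5,"wx":0,"wy":0,"wz":5.5,"claw":1}]'
python3 g.py .4355 -.277 .024 -27.7
python3 look.py top t8 350 180 480 280 2>/dev/null;python3 look.py scene s8 260 90 360 170 2>/dev/null
```

```text
clock: 12.65
position: [0.4341, -0.2759, 0.1051]
ee_rot: [-2.609, -1.75, 0.0]
force: [-0.4, 0.9, -0.1]
width: 1.0
clock: 12.98
position: [0.4341, -0.2758, 0.1004]
ee_rot: [-2.682, -1.635, 0.0]
force: [0.2, 0.1, 0.2]
width: 0.997
shift cm [-0.04  0.18  7.64] turn [-0.01  0.    0.43] turn [-0.0000e+00 -2.0000e-02 -1.7957e+02] | t 12.98 p [ 0.4341 -0.2758  0.1004] f [0.2 0.1 0.2] w 0.997 q [ 0.75  0.46 -0.38  1.97  0.24  0.75 -0.25]
```

View pics/t8.png

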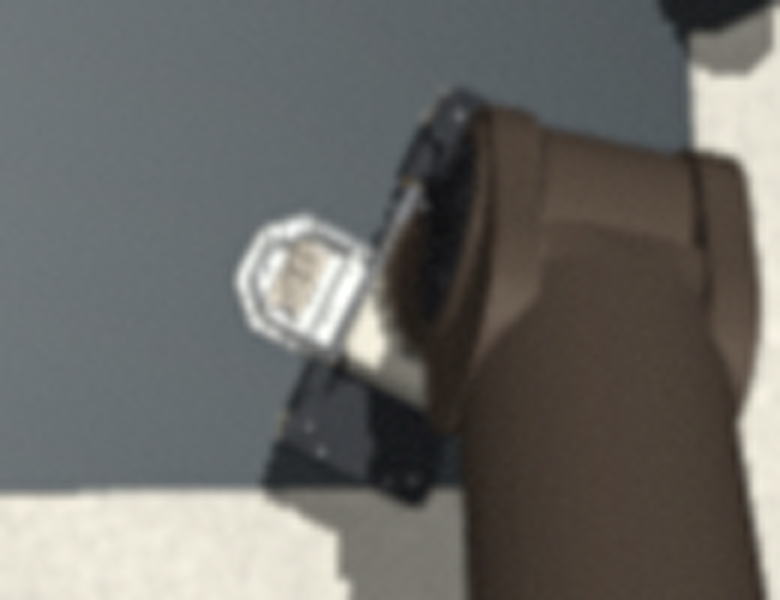

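View pics/s8.png

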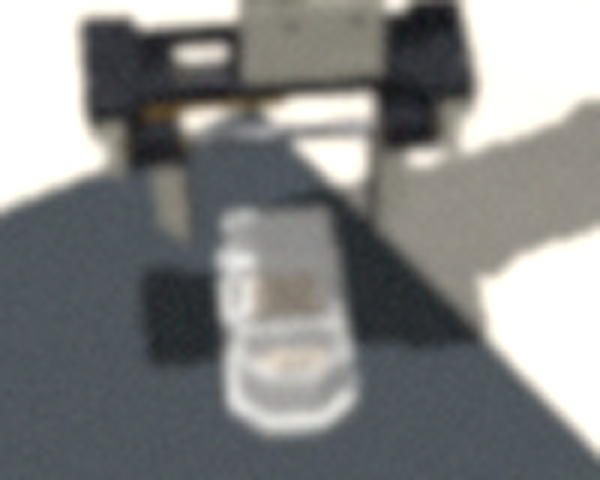

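```bash
python3 -m handwheel '[{"tx":0,"ty":0.18,"tz":2,"wx":0,"wy":0,"wz":0.4,"claw":1},{"tx":0,"ty":0.18,"tz":4,"wx":0,"wy":0,"wz":0.4,"claw":1},{"tx":0,"ty":0.18,"tz":6,"wx":0,"wy":0,"wz":0.4,"claw":1},{"tx":0,"ty":0.18,"tz":7.2,"wx":0,"wy":0,"wz":0.4,"claw":1},{"tx":0,"ty":0.18,"tz":7.6,"wx":0,"wy":0,"wz":0.4,"claw":1},{"tx":0,"ty":0.18,"tz":7.6,"wx":0,"wy":0,"wz":0.4,"claw":1},{"tx":0,"ty":0.18,"tz":7.6,"wx":0,"wy":0,"wz":0.4,"claw":1}]'
python3 g.py .4355 -.277 .024 -27.7
```

```text
clock: 13.87
position: [0.4359, -0.2768, 0.0249]
ee_rot: [2.691, 1.621, 0.0]
force: [0.1, 0.1, 0.5]
width: 1.0
shift cm [-0.03 -0.03  0.09] turn [ 0.02 -0.   -0.17] turn [-0.0000e+00 -3.0000e-02  1.7983e+02] | t 13.87 p [ 0.4359 -0.2768  0.0249] f [0.1 0.1 0.5] w 1.0 q [ 0.7   0.57 -0.32  2.03  0.31  0.59 -0.32]
```

```bash
python3 -m handwheel '[{"tx":0,"ty":0,"tz":0,"wx":0,"wy":0,"wz":0,"claw":0.8},{"tx":0,"ty":0,"tz":0,"wx":0,"wy":0,"wz":0,"claw":0.7},{"tx":0,"ty":0,"tz":0,"wx":0,"wy":0,"wz":0,"claw":0.65},{"tx":0,"ty":0,"tz":0,"wx":0,"wy":0,"wz":0,"claw":0.6},{"tx":0,"ty":0,"tz":0,"wx":0,"wy":0,"wz":0,"claw":0.5},{"tx":0,"ty":0,"tz":0,"wx":0,"wy":0,"wz":0,"claw":0.5},{"tx":0,"ty":0,"tz":0,"wx":0,"wy":0,"wz":0,"claw":0.5}]' 20
python3 g.py .4355 -.277 .024 -27.7;python3 look.py scene s9 260 90 360 170 2>/dev/null
```

```text
clock: 14.45
position: [0.4354, -0.2768, 0.0246]
ee_rot: [-2.691, -1.621, 0.001]
force: [-2.0, 0.4, 4.3]
width: 0.633
shift cm [-0.01  0.02  0.06] turn [-0.02  0.01 -0.19] turn [2.0000e-02 3.0000e-02 1.7981e+02] | t 14.45 p [ 0.4354 -0.2768  0.0246] f [-2.   0.4  4.3] w 0.633 q [ 0.7   0.57 -0.32  2.03  0.31  0.59 -0.32]
```

View pics/s9.png

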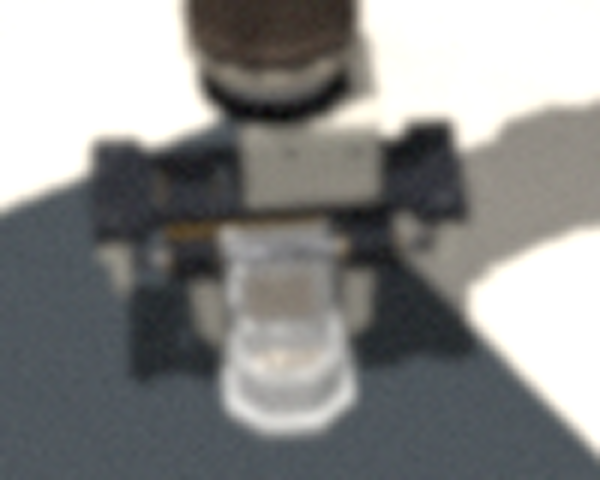

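```bash
python3 -m handwheel '[{"tx":0,"ty":0,"tz":0,"wx":0,"wy":0,"wz":0,"claw":0.5},{"tx":0,"ty":0,"tz":-0.5,"wx":0,"wy":0,"wz":0,"claw":0.5},{"tx":0,"ty":0,"tz":-1.5,"wx":0,"wy":0,"wz":0,"claw":0.5},{"tx":0,"ty":0,"tz":-3,"wx":0,"wy":0,"wz":0,"claw":0.5},{"tx":0,"ty":0,"tz":-5,"wx":0,"wy":0,"wz":0,"claw":0.5},{"tx":0,"ty":0,"tz":-7,"wx":0,"wy":0,"wz":0,"claw":0.5},{"tx":0,"ty":0,"tz":-9,"wx":0,"wy":0,"wz":0,"claw":0.5},{"tx":0,"ty":0,"tz":-10.5,"wx":0,"wy":0,"wz":0,"claw":0.5},{"tx":0,"ty":0,"tz":-11,"wx":0,"wy":0,"wz":0,"claw":0.5},{"tx":0,"ty":0,"tz":-11,"wx":0,"wy":0,"wz":0,"claw":0.5}]' 30
python3 g.py .51 -.032 .13 -84.8;python3 look.py scene s10 260 70 380 160 2>/dev/null
```

```text
clock: 15.43
position: [0.4364, -0.2772, 0.136]
ee_rot: [2.689, 1.619, 0.002]
force: [0.1, 0.3, -2.5]
width: 0.632
shift cm [25.12 -4.97  0.58] turn [ 0.16 -0.07 56.91] turn [ 8.0000e-02  1.9000e-01 -1.2309e+02] | t 15.43 p [ 0.4364 -0.2772  0.136 ] f [ 0.1  0.3 -2.5] w 0.632 q [ 0.76  0.41 -0.39  1.94  0.21  0.83 -0.23]
```

View pics/s10.png

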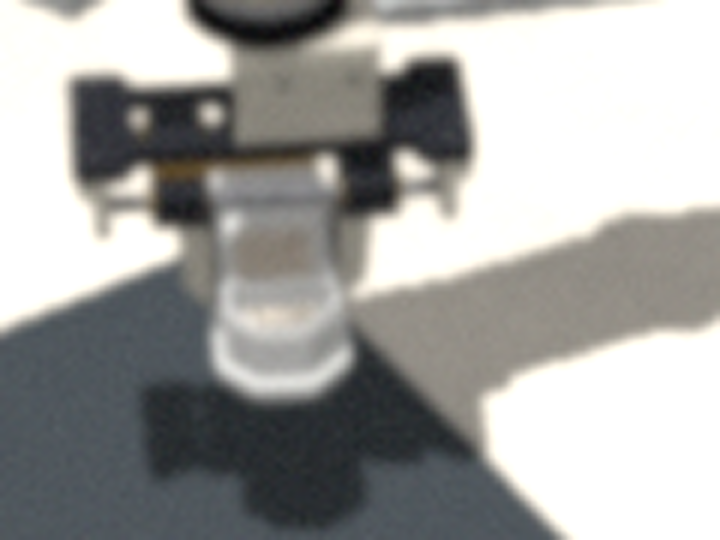

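```bash
python3 -m handwheel '[{"tx":0.8,"ty":-0.2,"tz":0,"wx":0,"wy":0,"wz":2,"claw":0.5},{"tx":2.4,"ty":-0.5,"tz":0,"wx":0,"wy":0,"wz":6,"claw":0.5},{"tx":4.8,"ty":-1,"tz":0,"wx":0,"wy":0,"wz":11,"claw":0.5},{"tx":7.4,"ty":-1.5,"tz":0,"wx":0,"wy":0,"wz":17,"claw":0.5},{"tx":10,"ty":-2,"tz":0,"wx":0,"wy":0,"wz":23,"claw":0.5},{"tx":12.6,"ty":-2.5,"tz":0,"wx":0,"wy":0,"wz":29,"claw":0.5},{"tx":15.2,"ty":-3,"tz":0,"wx":0,"wy":0,"wz":35,"claw":0.5},{"tx":17.8,"ty":-3.5,"tz":0,"wx":0,"wy":0,"wz":41,"claw":0.5},{"tx":20.4,"ty":-4,"tz":0,"wx":0,"wy":0,"wz":47,"claw":0.5},{"tx":22.6,"ty":-4.5,"tz":0,"wx":0,"wy":0,"wz":52,"claw":0.5},{"tx":24.2,"ty":-4.8,"tz":0,"wx":0,"wy":0,"wz":55.5,"claw":0.5},{"tx":25.1,"ty":-4.97,"tz":0,"wx":0,"wy":0,"wz":57,"claw":0.5}]' 
python3 -m handwheel '[{"tx":0,"ty":0,"tz":0,"wx":0,"wy":0,"wz":0,"claw":0.5},{"tx":0,"ty":0,"tz":0,"wx":0,"wy":0,"wz":0,"claw":0.5},{"tx":0,"ty":0,"tz":0,"wx":0,"wy":0,"wz":0,"claw":0.5}]' 
python3 g.py .51 -.032 .10 -84.8;python3 look.py scene s11 260 130 380 240 2>/dev/null;python3 look.py top t11 270 130 400 230 2>/dev/null
```

```text
clock: 16.58
position: [0.5089, -0.0287, 0.1333]
ee_rot: [-3.137, -0.139, 0.003]
force: [-0.3, 0.1, -2.5]
width: 0.629
clock: 16.83
position: [0.5083, -0.0327, 0.1337]
ee_rot: [3.138, 0.141, -0.003]
force: [-1.3, -0.4, -2.4]
width: 0.631
shift cm [ 0.18 -0.06  3.37] turn [ 0.03  0.1  -0.06] turn [ 1.5000e-01 -4.0000e-02  1.7994e+02] | t 16.83 p [ 0.5083 -0.0327  0.1337] f [-1.3 -0.4 -2.4] w 0.631 q [ 0.12  0.39 -0.21  1.96  0.11  0.8  -1.63]
```

View pics/s11.png

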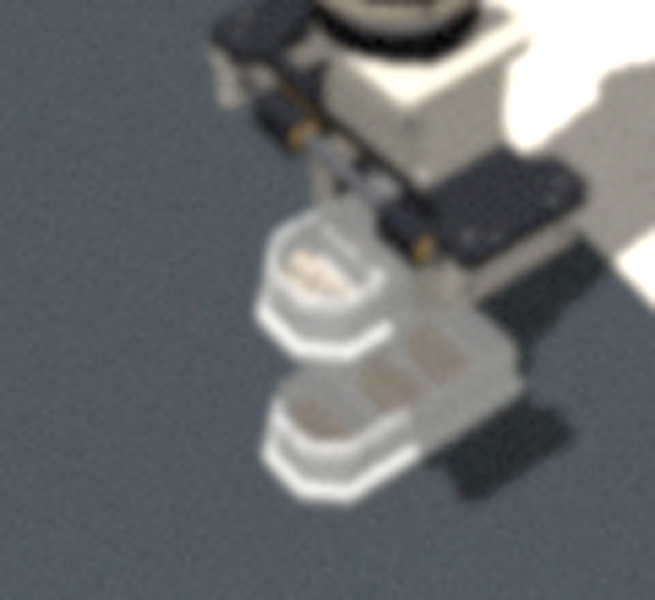

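View pics/t11.png

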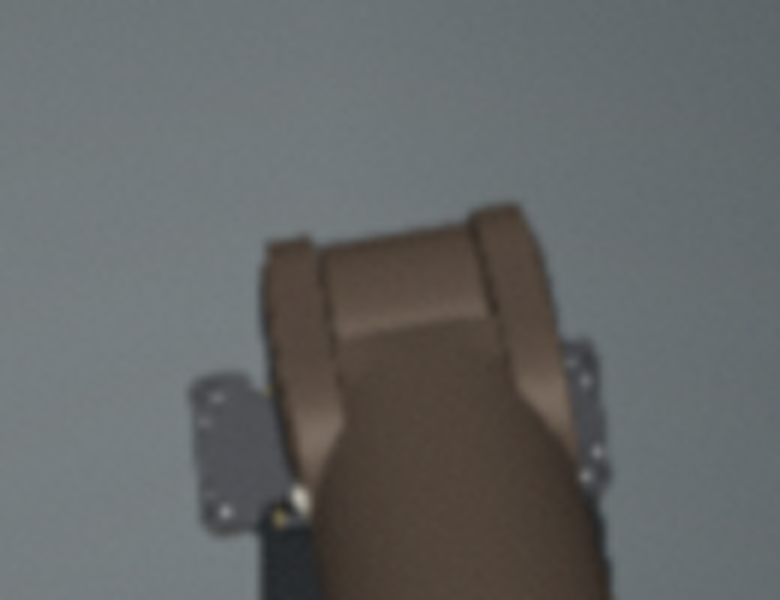

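```bash
cat > ff.py <<'E'
from h import *
def fitfront(n,img,parts,x,y,yaw,z,xmin=.03,pct=40,dbg=None,other=None,fixyaw=True,xmax=.2):
    """silhouette fit using only the boundary where tray-frame x>xmin; other=(parts,x,y,yaw,z) pixels excluded"""
    c=cam(n); Rz=R.from_euler('z',yaw).as_matrix()
    Q=np.vstack([P[P[:,0]>0]@Rz.T+[x,y,z] for P in parts]); uv=proj(c,Q)
    box=[*np.floor(uv.min(0)-9).astype(int),*np.ceil(uv.max(0)+9).astype(int)]
    u0,v0,u1,v1=box; g=img.mean(2)[v0:v1,u0:u1]
    s0=render(c,parts,x,y,yaw,z,box)
    vv,uu=np.mgrid[v0:v1,u0:u1]; K,Rm,t=c
    ray=np.stack([(uu-K[0,2])/K[0,0],(vv-K[1,2])/K[1,1],np.ones_like(uu,float)],-1)@Rm.T
    zz=z+.02; X=t+ray*((zz-t[2])/ray[...,2])[...,None]
    xl=(X-[x,y,0])@np.array([np.cos(yaw),np.sin(yaw),0])
    w=(xl>xmin)&(xl<xmax)
    if other is not None:
        so=render(c,*other[:1],*other[1:],box)
        w&=~((cv2.dilate((so>.02).astype(np.uint8),np.ones((3,3)),iterations=1)>0))
    w=w&(cv2.dilate((s0>.3).astype(np.uint8),np.ones((3,3)),iterations=4)>0)
    core=cv2.erode((s0>.9).astype(np.uint8),np.ones((3,3)),iterations=3)>0
    bg=np.median(g[(s0<.02)&w]); fg=np.percentile(g[(s0>.9)&w],pct)
    M=np.clip((g-bg)/(fg-bg),0,1); M=np.where(core,1,M)
    def cost(p): return (w*(render(c,parts,p[0]/1e3,p[1]/1e3,p[2]/50 if not fixyaw else yaw,z,box)-M)**2).sum()
    p0=np.array([x*1e3,y*1e3]+([] if fixyaw else [yaw*50]))
    r=minimize(cost,p0,method='Nelder-Mead',options=dict(initial_simplex=np.vstack([p0]+[p0+d for d in np.diag([4,4,4][:len(p0)])]),xatol=.02,fatol=.001))
    p=r.x
    if dbg:
        f=render(c,parts,p[0]/1e3,p[1]/1e3,yaw if fixyaw else p[2]/50,z,box)
        cv2.imwrite(dbg,cv2.resize(np.hstack([g,M*255*w,f*255,128+127*(f-M)*w]).astype(np.uint8),None,fx=4,fy=4,interpolation=cv2.INTER_NEAREST)[:600,:800])
    return p,round(r.fun,2)
if __name__=="__main__":
    im0=np.load("pics/scene_avg.npy"); im=grab("scene",6); np.save("pics/s11a.npy",im)
    s=sensors.observe(); tz=s['position'][2]-.0246
    yw=np.radians(5.2)
    for pct in(30,50):
        print("base0",fitfront("scene",im0,TRAY,.51,-.032,yw,0,pct=pct,dbg="pics/ff0.png"))
        print("base1",fitfront("scene",im,TRAY,.51,-.032,yw,0,pct=pct,dbg="pics/ff1.png",other=(TRAY,.509,-.033,yw,tz)))
        print("held",fitfront("scene",im,TRAY,.509,-.033,yw,tz,pct=pct,dbg="pics/ff2.png",other=(TRAY,.51,-.032,yw,0)))
    print(s['position'],tz)
E
python3 ff.py; python3 -c "
import cv2,numpy as np
a=[cv2.imread(f'pics/ff{i}.png') for i in range(3)];w=max(x.shape[1] for x in a)
s=np.vstack([np.pad(x,((0,0),(0,w-x.shape[1]),(0,0))) for x in a]);f=min(600/s.shape[0],800/s.shape[1]);cv2.imwrite('pics/ff.png',cv2.resize(s,None,fx=f,fy=f))"
```

```text
base0 (array([511.47547863, -31.56624296]), np.float64(2.98))
base1 (array([512.33815821, -30.42347768]), np.float64(3.94))
held (array([510.68231153, -33.97791386]), np.float64(1.57))
base0 (array([510.78673357, -31.73224175]), np.float64(5.02))
base1 (array([511.65641204, -30.63073415]), np.float64(6.69))
held (array([510.2700296 , -33.37490642]), np.float64(3.52))
[ 0.50906405 -0.0317313   0.13444325] 0.1098432491324954
```

View pics/ff.png

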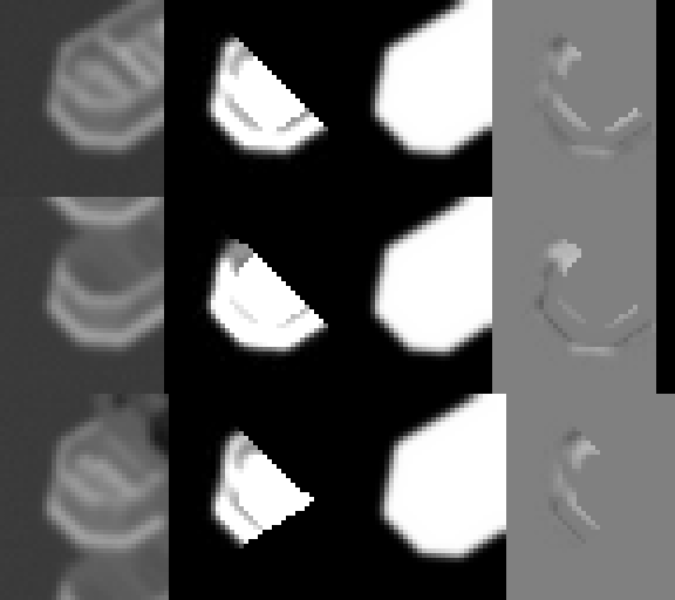

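```bash
cat > rect.py <<'E'
from h import *
def rect(n,img,x,y,yaw,z,L=(-80,80),W=(-45,45),s=4):
    "rectified view of plane z in object frame, s px/mm; column=x, row=-y"
    c=cam(n); Rz=R.from_euler('z',yaw).as_matrix()
    gx,gy=np.meshgrid(np.arange(L[0],L[1],1/s),np.arange(W[1],W[0],-1/s))
    P=np.stack([gx,gy,0*gx],-1).reshape(-1,3)/1e3@Rz.T+[x,y,z]
    uv=proj(c,P).astype(np.float32).reshape(*gx.shape,2)
    return cv2.remap(img.astype(np.float32),uv[...,0],uv[...,1],cv2.INTER_CUBIC)
E
python3 - <<'E'
from rect import *
im0=np.load("pics/scene_avg.npy");im=np.load("pics/s11a.npy"); yw=np.radians(5.2); L=(10,80)
a=rect("scene",im0,.511,-.0317,yw,0.0,L); b=rect("scene",im,.511,-.0317,yw,.1098,L)
c=rect("scene",im0,.511,-.0317,yw,0.04,L); d=rect("scene",im,.511,-.0317,yw,.1498,L)
for k in (a,b,c,d):
    for u,v in poly(138,66,16): cv2.circle(k,(int((u-10)*4),int((45-v)*4)),3,(0,0,255),1)
    for u,v in poly(127,55,13): cv2.circle(k,(int((u-10)*4),int((45-v)*4)),3,(0,255,0),1)
cv2.imwrite("pics/r11.png",np.clip(np.vstack([np.hstack([a,b]),np.hstack([c,d])])*1.4,0,255))
E
```

```text
[ WARN:0@0.297] global loadsave.cpp:1063 imwrite_ Unsupported depth image for selected encoder is fallbacked to CV_8U.
```

View pics/r11.png

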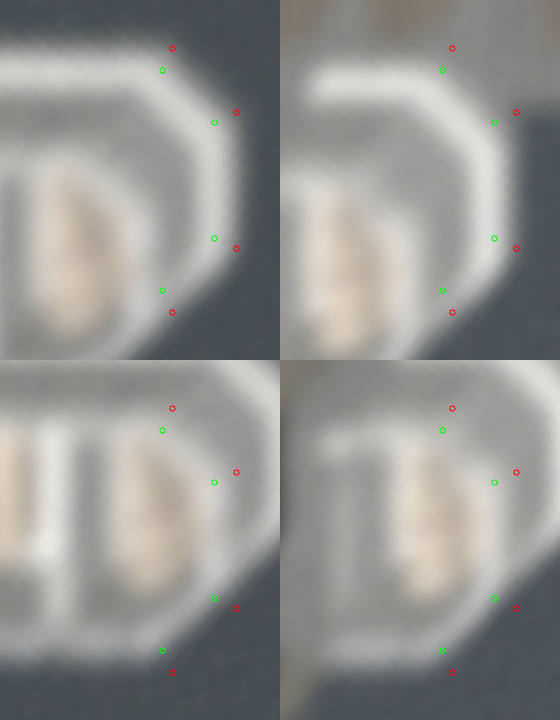

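```bash
cat > ecc.py <<'E'
from rect import *
def ecc(a,b,x0,mask=None,s=4):
    "motion of b relative to a in object mm / deg, about object origin"
    A=cv2.cvtColor(np.clip(a,0,255).astype(np.uint8),cv2.COLOR_BGR2GRAY);B=cv2.cvtColor(np.clip(b,0,255).astype(np.uint8),cv2.COLOR_BGR2GRAY)
    out=[]
    for mode in(cv2.MOTION_TRANSLATION,cv2.MOTION_EUCLIDEAN):
        W=np.eye(2,3,dtype=np.float32)
        try: cc,W=cv2.findTransformECC(A,B,W,mode,(3,300,1e-6),mask,5)
        except cv2.error as e: out.append('fail');continue
        # point at x=45,y=0 mm
        p=np.array([(45-x0)*s,45*s,1]); q=W@p; dx,dy=(q-p[:2])/s
        out.append((round(cc,3),round(float(dx),2),round(float(-dy),2),round(-np.degrees(np.arctan2(W[1,0],W[0,0])),2)))
    return out
if __name__=="__main__":
    im0=np.load("pics/scene_avg.npy");im=np.load("pics/s11a.npy"); yw=np.radians(5.2); L=(10,80)
    for za,ya in((0.008,(-20,45)),(0.04,(-45,20))):
      for x0 in (10,25,35):
        L=(x0,80)
        a=rect("scene",im0,.511,-.0317,yw,za,L);b=rect("scene",im,.511,-.0317,yw,.1098+za,L)
        m=np.zeros(a.shape[:2],np.uint8); m[int((45-ya[1])*4):int((45-ya[0])*4)]=255
        print(za,x0,ecc(a,b,x0,m))
E
python3 ecc.py
```

```text
0.008 10 [(0.872, -0.93, -2.1, np.float32(-0.0)), (0.869, -0.88, -3.46, np.float32(-6.81))]
0.008 25 [(0.924, -1.48, -1.89, np.float32(-0.0)), (0.921, -1.51, -2.22, np.float32(-2.37))]
0.008 35 [(0.923, -1.51, -1.72, np.float32(-0.0)), (0.923, -1.57, -2.06, np.float32(-3.58))]
0.04 10 [(0.872, 1.41, -1.97, np.float32(-0.0)), (0.869, 1.93, -1.7, np.float32(3.2))]
0.04 25 [(0.982, -0.44, -1.64, np.float32(-0.0)), (0.979, -0.32, -1.63, np.float32(0.79))]
0.04 35 [(0.993, -0.3, -1.28, np.float32(-0.0)), (0.993, -0.21, -1.28, np.float32(0.85))]
```

```bash
python3 g.py .5098 -.0303 .073 -84.8
```

```text
shift cm [ 0.09 -0.14  6.14] turn [ 0.   -0.   -0.08] turn [ -0.    -0.   179.92] | t 17.43 p [ 0.5091 -0.0317  0.1344] f [ 0.1  1.1 -1.9] w 0.629 q [ 0.12  0.38 -0.21  1.96  0.11  0.8  -1.63]
```

```bash
python3 -m handwheel '[{"tx":0.1,"ty":-0.14,"tz":0.6,"wx":0,"wy":0,"wz":0,"claw":0.5},{"tx":0.1,"ty":-0.14,"tz":1.8,"wx":0,"wy":0,"wz":0,"claw":0.5},{"tx":0.1,"ty":-0.14,"tz":3.2,"wx":0,"wy":0,"wz":0,"claw":0.5},{"tx":0.1,"ty":-0.14,"tz":4.6,"wx":0,"wy":0,"wz":0,"claw":0.5},{"tx":0.1,"ty":-0.14,"tz":5.7,"wx":0,"wy":0,"wz":0,"claw":0.5},{"tx":0.1,"ty":-0.14,"tz":6,"wx":0,"wy":0,"wz":0,"claw":0.5},{"tx":0.1,"ty":-0.14,"tz":6,"wx":0,"wy":0,"wz":0,"claw":0.5},{"tx":0.1,"ty":-0.14,"tz":6,"wx":0,"wy":0,"wz":0,"claw":0.5}]' 
python3 g.py .5098 -.0303 .073 -84.8;python3 look.py scene s12 260 130 380 240 2>/dev/null
python3 - <<'E'
from ecc import *
im0=np.load("pics/scene_avg.npy");im=grab("scene",5);np.save("pics/s12a.npy",im); yw=np.radians(5.2)
tz=sensors.observe()['position'][2]-.0246; print(tz)
for za,ya in((0.008,(-20,45)),(0.04,(-45,20))):
  for x0 in (25,35):
    L=(x0,80)
    a=rect("scene",im0,.511,-.0317,yw,za,L);b=rect("scene",im,.511,-.0317,yw,tz+za,L)
    m=np.zeros(a.shape[:2],np.uint8); m[int((45-ya[1])*4):int((45-ya[0])*4)]=255
    print(za,x0,ecc(a,b,x0,m))
L=(10,80)
t=[]
for z in(0.0,.04):
    a=rect("scene",im0,.511,-.0317,yw,z,L);b=rect("scene",im,.511,-.0317,yw,tz+z,L)
    for k in (a,b):
        for u,v in poly(138,66,16): cv2.circle(k,(int((u-10)*4),int((45-v)*4)),3,(0,0,255),1)
        for u,v in poly(127,55,13): cv2.circle(k,(int((u-10)*4),int((45-v)*4)),3,(0,255,0),1)
    t.append(np.hstack([a,b]))
cv2.imwrite("pics/r12.png",np.clip(np.vstack(t)*1.4,0,255).astype(np.uint8))
E
```

```text
clock: 18.1
position: [0.5101, -0.0301, 0.0745]
ee_rot: [-3.138, -0.141, 0.0]
force: [0.2, -0.1, -1.4]
width: 0.631
shift cm [-0.03  0.02  0.15] turn [-0.    0.   -0.07] turn [  0.     0.   179.93] | t 18.1 p [ 0.5101 -0.0301  0.0745] f [ 0.2 -0.1 -1.4] w 0.631 q [ 0.1   0.47 -0.2   2.01  0.14  0.67 -1.67]
0.05012578449335155
0.008 25 [(0.906, 0.15, -0.35, np.float32(-0.0)), (0.91, 0.2, -0.64, np.float32(-2.32))]
0.008 35 [(0.89, 0.13, -0.24, np.float32(-0.0)), (0.903, 0.12, -0.51, np.float32(-3.25))]
0.04 25 [(0.971, 0.79, -0.05, np.float32(-0.0)), (0.972, 0.49, -0.18, np.float32(-2.25))]
0.04 35 [(0.984, 0.88, 0.01, np.float32(-0.0)), (0.984, 0.69, -0.01, np.float32(-1.43))]
```

View pics/s12.png

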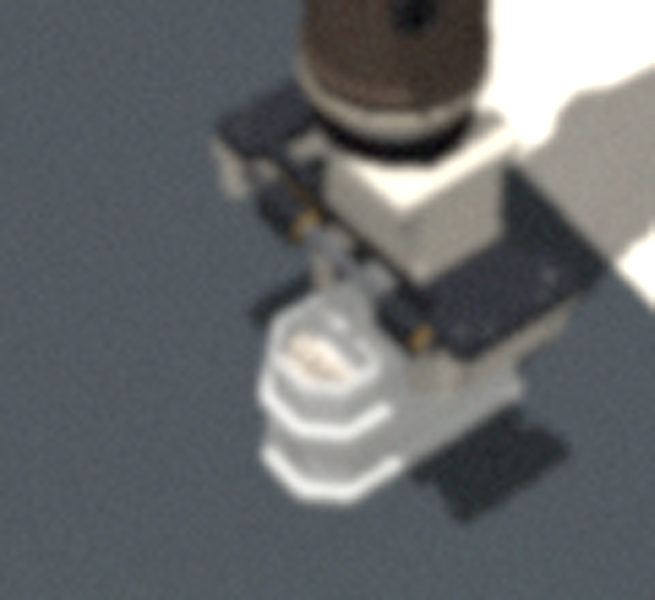

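View pics/r12.png

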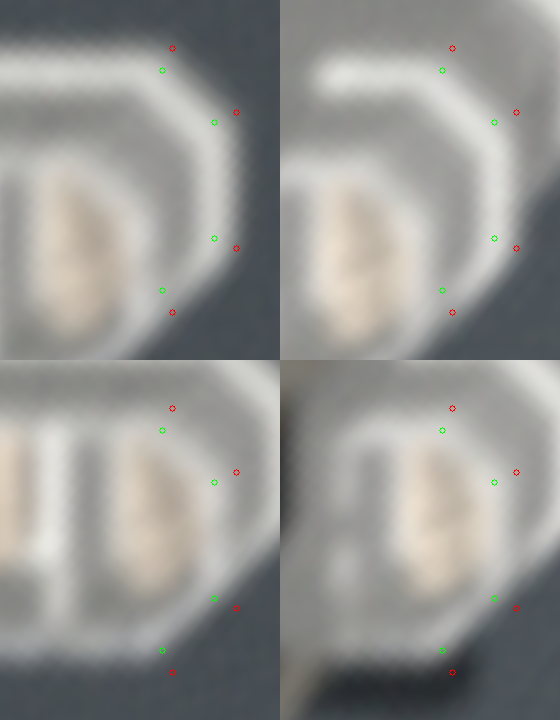

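```bash
python3 -m handwheel '[{"tx":-0.02,"ty":0,"tz":0.4,"wx":0,"wy":0,"wz":0,"claw":0.5},{"tx":-0.02,"ty":0,"tz":0.8,"wx":0,"wy":0,"wz":0,"claw":0.5},{"tx":-0.02,"ty":0,"tz":1.05,"wx":0,"wy":0,"wz":0,"claw":0.5},{"tx":-0.02,"ty":0,"tz":1.1,"wx":0,"wy":0,"wz":0,"claw":0.5},{"tx":-0.02,"ty":0,"tz":1.1,"wx":0,"wy":0,"wz":0,"claw":0.5}]' 
python3 g.py .5098 -.0303 .0586 -84.8
```

```text
clock: 18.92
position: [0.5095, -0.0302, 0.063]
ee_rot: [-3.138, -0.14, 0.001]
force: [-0.3, -0.9, -2.4]
width: 0.631
shift cm [0.03 0.01 0.44] turn [-0.    0.05 -0.07] turn [7.0000e-02 0.0000e+00 1.7993e+02] | t 18.92 p [ 0.5095 -0.0302  0.063 ] f [-0.3 -0.9 -2.4] w 0.631 q [ 0.1   0.49 -0.19  2.02  0.15  0.64 -1.67]
```

```bash
python3 -m handwheel '[{"tx":0,"ty":0,"tz":0.12,"wx":0,"wy":0,"wz":0,"claw":0.5},{"tx":0,"ty":0,"tz":0.24,"wx":0,"wy":0,"wz":0,"claw":0.5},{"tx":0,"ty":0,"tz":0.36,"wx":0,"wy":0,"wz":0,"claw":0.5},{"tx":0,"ty":0,"tz":0.38,"wx":0,"wy":0,"wz":0,"claw":0.5},{"tx":0,"ty":0,"tz":0.38,"wx":0,"wy":0,"wz":0,"claw":0.5}]' 
python3 g.py .5098 -.0303 .0586 -84.8
```

```text
clock: 19.33
position: [0.5097, -0.0302, 0.0596]
ee_rot: [3.138, 0.14, -0.0]
force: [-0.4, 0.1, -2.0]
width: 0.629
shift cm [0.01 0.01 0.1 ] turn [ 0.    0.01 -0.08] turn [ 1.0000e-02 -0.0000e+00  1.7992e+02] | t 19.33 p [ 0.5097 -0.0302  0.0596] f [-0.4  0.1 -2. ] w 0.629 q [ 0.1   0.5  -0.19  2.03  0.15  0.63 -1.68]
```

```bash
python3 -m handwheel '[{"tx":0,"ty":0,"tz":0.05,"wx":0,"wy":0,"wz":0,"claw":0.5},{"tx":0,"ty":0,"tz":0.1,"wx":0,"wy":0,"wz":0,"claw":0.5},{"tx":0,"ty":0,"tz":0.14,"wx":0,"wy":0,"wz":0,"claw":0.5},{"tx":0,"ty":0,"tz":0.14,"wx":0,"wy":0,"wz":0,"claw":0.5}]' 
python3 g.py .5098 -.0303 .0586 -84.8
```

```text
clock: 19.67
position: [0.5098, -0.0302, 0.0586]
ee_rot: [3.138, 0.14, 0.0]
force: [-1.5, -0.1, 3.1]
width: 0.629
shift cm [-0.  0. -0.] turn [ 0.01 -0.01 -0.08] turn [-2.0000e-02 -2.0000e-02  1.7992e+02] | t 19.67 p [ 0.5098 -0.0302  0.0586] f [-1.5 -0.1  3.1] w 0.629 q [ 0.1   0.5  -0.19  2.03  0.15  0.63 -1.68]
```

```bash
python3 -m handwheel '[{"tx":0,"ty":0,"tz":0.03,"wx":0,"wy":0,"wz":0,"claw":0.68},{"tx":0,"ty":0,"tz":0.03,"wx":0,"wy":0,"wz":0,"claw":0.75},{"tx":0,"ty":0,"tz":0,"wx":0,"wy":0,"wz":0,"claw":0.85},{"tx":0,"ty":0,"tz":0,"wx":0,"wy":0,"wz":0,"claw":0.85},{"tx":0,"ty":0,"tz":-1.5,"wx":0,"wy":0,"wz":0,"claw":0.85},{"tx":0,"ty":0,"tz":-4,"wx":0,"wy":0,"wz":0,"claw":0.85},{"tx":0,"ty":0,"tz":-7.5,"wx":0,"wy":0,"wz":0,"claw":0.85},{"tx":0,"ty":0,"tz":-10,"wx":0,"wy":0,"wz":0,"claw":0.85},{"tx":0,"ty":0,"tz":-11,"wx":0,"wy":0,"wz":0,"claw":0.85},{"tx":0,"ty":0,"tz":-11,"wx":0,"wy":0,"wz":0,"claw":0.85}]' 
python3 g.py .422 .295 .14 -74.1;python3 look.py scene s13 260 130 380 240 2>/dev/null
```

```text
clock: 20.5
position: [0.5114, -0.0302, 0.1707]
ee_rot: [3.138, 0.14, 0.008]
force: [0.2, 0.5, 0.1]
width: 0.848
shift cm [ -6.02 -33.19   3.02] turn [  0.06  -0.28 -10.79] turn [-4.100e-01 -9.000e-02  1.692e+02] | t 20.5 p [ 0.5114 -0.0302  0.1707] f [0.2 0.5 0.1] w 0.848 q [ 0.13  0.34 -0.22  1.92  0.1   0.88 -1.62]
```

View pics/s13.png

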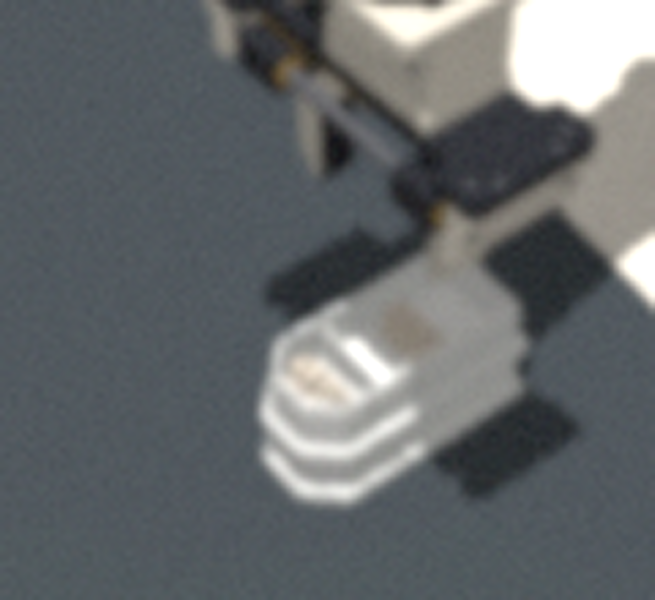

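```bash
python3 - <<'E'
from ff import *
from rect import rect
im0=np.load("pics/scene_avg.npy")
for xm in(-.06,-.03,0):
    p,f=fitfront("scene",im0,LID,.421,.293,np.radians(15.8),0,xmin=xm,pct=40,fixyaw=False,dbg="pics/fl.png"); print(p[:2],np.degrees(p[2]/50),f)
x,y,yw=p[0]/1e3,p[1]/1e3,p[2]/50
a=rect("scene",im0,x,y,yw,0.009);b=rect("scene",im0,x,y,yw,.026)
for k,pl in((a,poly(138,66,16)),(b,[(28,6),(28,-6),(-28,6),(-28,-6)])):
    for u,v in pl: cv2.circle(k,(int((u+80)*4),int((45-v)*4)),3,(0,0,255),1)
cv2.imwrite("pics/rl.png",cv2.resize(np.clip(np.vstack([a,b])*1.2,0,255).astype(np.uint8),None,fx=.8,fy=.8))
E
```

```text
[422.51210792 290.02406528] 16.085674338391932 1.75
[422.51210792 290.02406528] 16.085674338391932 1.75
[422.51210792 290.02406528] 16.085674338391932 1.75
```

View pics/rl.png

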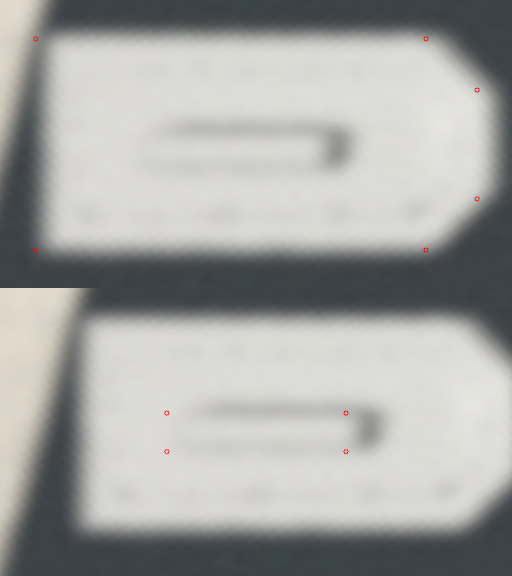

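View pics/fl.png

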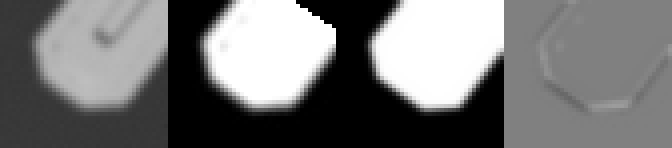

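```bash
python3 - <<'E'
from h import *
im0=np.load("pics/scene_avg.npy").copy()
# mask bench (beyond the mat edge): clip pixels brighter by beige: use box fit w/ small margin by blanking pixels outside dilated lid
c=cam("scene")
K=c
for g in((.423,.292,np.radians(16)),(.427,.293,np.radians(16))):
    S_=render(c,LID,*g,0,[0,0,640,400]); k=cv2.dilate((S_>.1).astype(np.uint8),np.ones((3,3)),iterations=3)
    im=im0.copy(); im[k==0]=np.median(im0[250:280,330:380].reshape(-1,3),0)
    for pct in(30,60):
        p,f=fit("scene",im,LID,*g,pct=pct,fill=True,dbg="pics/fl2.png"); print(np.round(p[:2]*1e3,1),round(np.degrees(p[2]),2),round(f,2))
im1=np.load("pics/top_avg.npy")
p,f=fit("top",im1,LID,.423,.295,np.radians(16)); print("top",np.round(p[:2]*1e3,1),round(np.degrees(p[2]),2),round(f,2))
E
```

```text
[418.4 290. ] 13.67 98.86
[418. 290.] 13.68 94.61
[420.7 290. ] 15.26 47.85
[420.6 290.1] 15.24 45.61
top [423.4 295.5] 15.84 21.68
```

View pics/fl2.png

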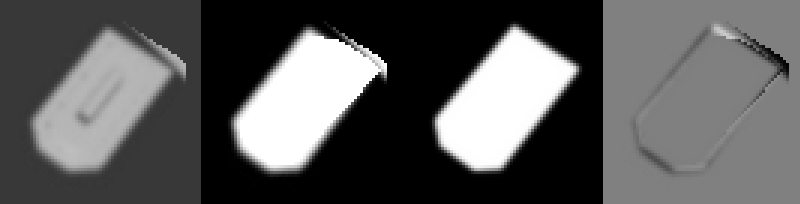

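```bash
python3 g.py .4225 .292 .10 -74; python3 -m handwheel '[{"tx":-0.6,"ty":-3.3,"tz":0.6,"wx":0,"wy":0,"wz":-1,"claw":0.5},{"tx":-1.2,"ty":-7,"tz":1,"wx":0,"wy":0,"wz":-2,"claw":0.5},{"tx":-1.9,"ty":-10.8,"tz":2,"wx":0,"wy":0,"wz":-3,"claw":0.5},{"tx":-2.6,"ty":-14.6,"tz":3,"wx":0,"wy":0,"wz":-4,"claw":0.5},{"tx":-3.3,"ty":-18.4,"tz":4,"wx":0,"wy":0,"wz":-5.5,"claw":0.5},{"tx":-4,"ty":-22.2,"tz":5,"wx":0,"wy":0,"wz":-7,"claw":0.5},{"tx":-4.6,"ty":-26,"tz":5.5,"wx":0,"wy":0,"wz":-8.5,"claw":0.5},{"tx":-5.2,"ty":-29.2,"tz":6,"wx":0,"wy":0,"wz":-9.5,"claw":0.5},{"tx":-5.7,"ty":-31.8,"tz":6.5,"wx":0,"wy":0,"wz":-10.5,"claw":0.5},{"tx":-6,"ty":-33,"tz":6.9,"wx":0,"wy":0,"wz":-11,"claw":0.5},{"tx":-6,"ty":-33,"tz":6.9,"wx":0,"wy":0,"wz":-11,"claw":0.5},{"tx":-6,"ty":-33,"tz":6.9,"wx":0,"wy":0,"wz":-11,"claw":0.5}]' 
python3 g.py .4225 .292 .0265 -74;python3 look.py scene s14 360 200 500 310 2>/dev/null;python3 look.py top t14 190 190 310 280 2>/dev/null
```

```text
shift cm [ -5.73 -32.87   6.71] turn [-1.000e-02  1.000e-01 -1.088e+01] turn [1.4000e-01 2.0000e-02 1.6912e+02] | t 20.65 p [ 0.509  -0.0303  0.167 ] f [-0.4  0.1  0.1] w 0.849 q [ 0.13  0.34 -0.22  1.93  0.1   0.88 -1.62]
clock: 21.65
position: [0.4197, 0.2922, 0.0979]
ee_rot: [3.109, 0.442, -0.004]
force: [0.7, -0.4, -0.7]
width: 0.5
shift cm [0.28 0.09 7.14] turn [0.08 0.16 0.17] turn [-2.4000e-01  1.2000e-01 -1.7983e+02] | t 21.65 p [0.4197 0.2922 0.0979] f [ 0.7 -0.4 -0.7] w 0.5 q [-0.46  0.45 -0.33  1.98  0.21  0.74 -2.21]
```

View pics/s14.png

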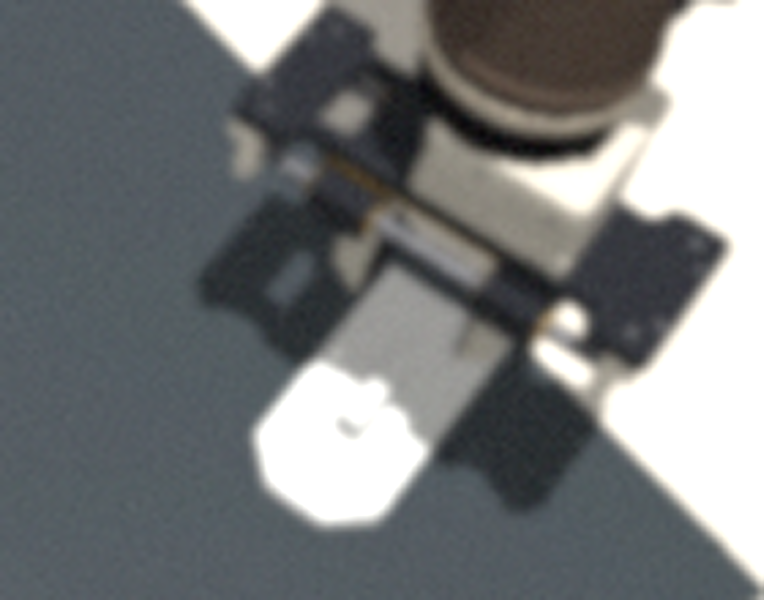

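View pics/t14.png

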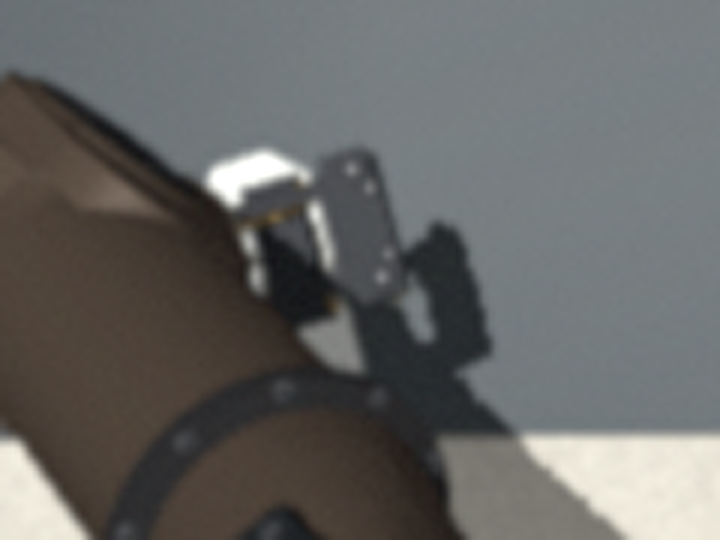

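```bash
python3 -m handwheel '[{"tx":0.2,"ty":0.05,"tz":1.5,"wx":0,"wy":0,"wz":0,"claw":0.5},{"tx":0.2,"ty":0.05,"tz":3.5,"wx":0,"wy":0,"wz":0,"claw":0.5},{"tx":0.2,"ty":0.05,"tz":5,"wx":0,"wy":0,"wz":0,"claw":0.5},{"tx":0.2,"ty":0.05,"tz":5.4,"wx":0,"wy":0,"wz":0,"claw":0.5},{"tx":0.2,"ty":0.05,"tz":5.4,"wx":0,"wy":0,"wz":0,"claw":0.5},{"tx":0.2,"ty":0.05,"tz":5.4,"wx":0,"wy":0,"wz":0,"claw":0.5}]' 
python3 g.py .4225 .292 .0265 -74;python3 look.py scene s15 360 200 500 310 2>/dev/null
```

```text
clock: 22.45
position: [0.4229, 0.2931, 0.0457]
ee_rot: [-3.111, -0.44, -0.0]
force: [1.1, -0.1, -0.1]
width: 0.501
shift cm [-0.07  0.09  1.92] turn [ 0.   -0.01  0.1 ] turn [ 2.000e-02  0.000e+00 -1.799e+02] | t 22.45 p [0.4229 0.2931 0.0457] f [ 1.1 -0.1 -0.1] w 0.501 q [-0.49  0.53 -0.3   2.02  0.26  0.62 -2.25]
```

View pics/s15.png

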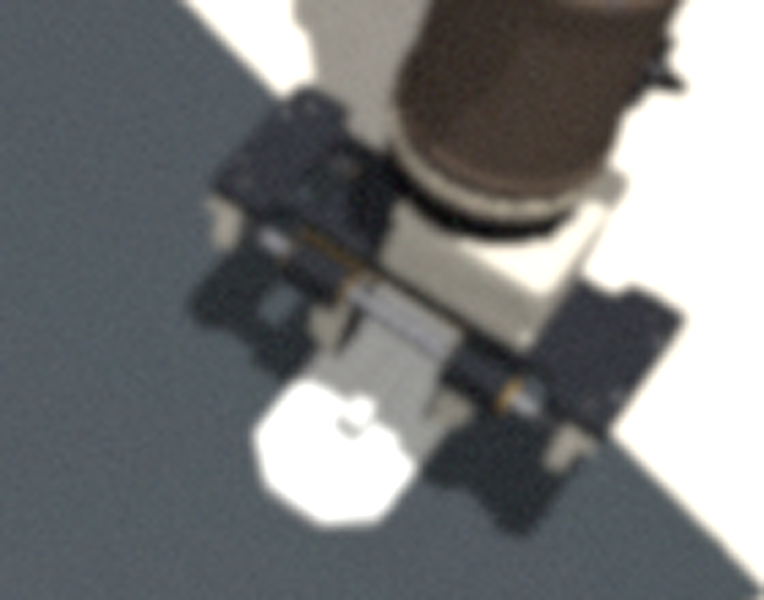

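```bash
python3 -m handwheel '[{"tx":0,"ty":0,"tz":0.7,"wx":0,"wy":0,"wz":0,"claw":0.5},{"tx":0,"ty":0,"tz":1.4,"wx":0,"wy":0,"wz":0,"claw":0.5},{"tx":0,"ty":0,"tz":1.85,"wx":0,"wy":0,"wz":0,"claw":0.5},{"tx":0,"ty":0,"tz":1.85,"wx":0,"wy":0,"wz":0,"claw":0.5},{"tx":0,"ty":0,"tz":1.85,"wx":0,"wy":0,"wz":0,"claw":0.5}]' 
python3 g.py .4225 .292 .0265 -74
```

```text
clock: 23.02
position: [0.4222, 0.293, 0.0262]
ee_rot: [3.11, 0.441, -0.002]
force: [0.4, 0.6, -0.2]
width: 0.5
shift cm [-0.    0.1  -0.03] turn [0.03 0.06 0.13] turn [-1.0000e-01  4.0000e-02 -1.7987e+02] | t 23.02 p [0.4222 0.293  0.0262] f [ 0.4  0.6 -0.2] w 0.5 q [-0.5   0.57 -0.28  2.03  0.28  0.58 -2.26]
```

Close on the bar gradually.

```bash
python3 -m handwheel '[{"tx":0,"ty":0,"tz":0,"wx":0,"wy":0,"wz":0,"claw":0.35},{"tx":0,"ty":0,"tz":0,"wx":0,"wy":0,"wz":0,"claw":0.25},{"tx":0,"ty":0,"tz":0,"wx":0,"wy":0,"wz":0,"claw":0.18},{"tx":0,"ty":0,"tz":0,"wx":0,"wy":0,"wz":0,"claw":0.13},{"tx":0,"ty":0,"tz":0,"wx":0,"wy":0,"wz":0,"claw":0.05},{"tx":0,"ty":0,"tz":0,"wx":0,"wy":0,"wz":0,"claw":0.05}]' 15
python3 g.py .4225 .292 .0265 -74;  python3 look.py scene s16 360 200 500 310 2>/dev/null
```

```text
clock: 23.52
position: [0.4227, 0.2931, 0.0268]
ee_rot: [3.111, 0.44, 0.0]
force: [-0.4, -0.8, 0.6]
width: 0.13
shift cm [-0.05  0.1   0.03] turn [ 0.   -0.01  0.11] turn [ 1.0000e-02  1.0000e-02 -1.7989e+02] | t 23.52 p [0.4227 0.2931 0.0268] f [-0.4 -0.8  0.6] w 0.13 q [-0.5   0.56 -0.28  2.03  0.28  0.58 -2.26]
```

View pics/s16.png

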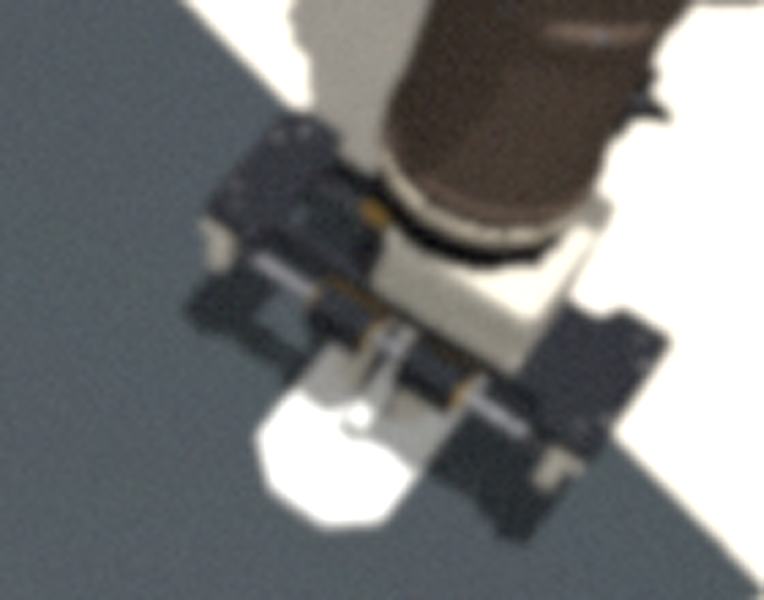

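```bash
python3 -m handwheel '[{"tx":0,"ty":0,"tz":0,"wx":0,"wy":0,"wz":0,"claw":0.05},{"tx":0,"ty":0,"tz":-0.5,"wx":0,"wy":0,"wz":0,"claw":0.05},{"tx":0,"ty":0,"tz":-1.5,"wx":0,"wy":0,"wz":0,"claw":0.05},{"tx":0,"ty":0,"tz":-3.5,"wx":0,"wy":0,"wz":0,"claw":0.05},{"tx":0,"ty":0,"tz":-6,"wx":0,"wy":0,"wz":0,"claw":0.05},{"tx":0,"ty":0,"tz":-9,"wx":0,"wy":0,"wz":0,"claw":0.05},{"tx":0,"ty":0,"tz":-12,"wx":0,"wy":0,"wz":0,"claw":0.05},{"tx":0,"ty":0,"tz":-14,"wx":0,"wy":0,"wz":0,"claw":0.05},{"tx":0,"ty":0,"tz":-14.5,"wx":0,"wy":0,"wz":0,"claw":0.05},{"tx":0,"ty":0,"tz":-14.5,"wx":0,"wy":0,"wz":0,"claw":0.05}]' 25
python3 g.py .5098 -.0302 .165 -84.8;  python3 look.py scene s17 360 170 500 280 2>/dev/null
```

```text
clock: 24.5
position: [0.4233, 0.2939, 0.1739]
ee_rot: [-3.109, -0.44, -0.005]
force: [-0.2, 0.1, -1.6]
width: 0.126
shift cm [-0.69 33.53  0.84] turn [-0.09 -0.2  10.92] turn [ 3.0000e-01 -1.3000e-01 -1.6908e+02] | t 24.5 p [0.4233 0.2939 0.1739] f [-0.2  0.1 -1.6] w 0.126 q [-0.43  0.36 -0.36  1.9   0.16  0.91 -2.16]
```

View pics/s17.png

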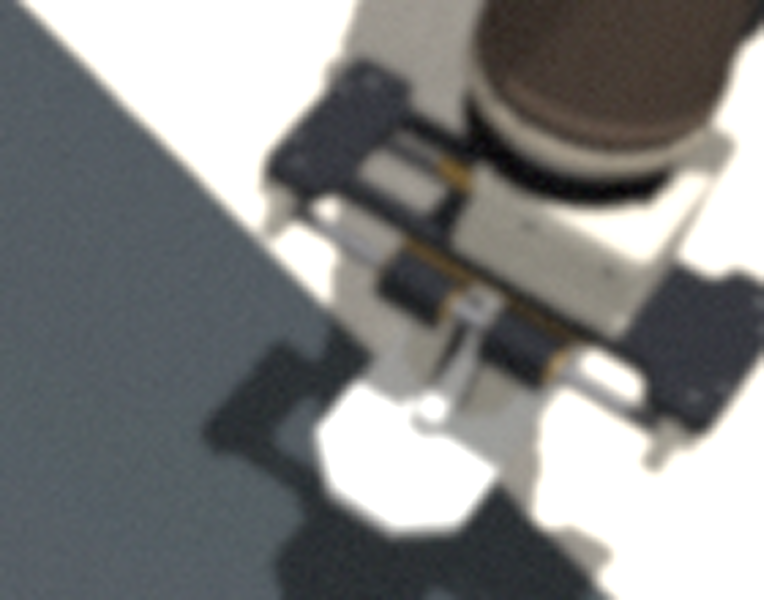

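```bash
python3 -m handwheel '[{"tx":0,"ty":1.2,"tz":0,"wx":0,"wy":0,"wz":0.4,"claw":0.05},{"tx":-0.1,"ty":3.6,"tz":0,"wx":0,"wy":0,"wz":1,"claw":0.05},{"tx":-0.15,"ty":7,"tz":0,"wx":0,"wy":0,"wz":2,"claw":0.05},{"tx":-0.2,"ty":10.6,"tz":0,"wx":0,"wy":0,"wz":3.3,"claw":0.05},{"tx":-0.3,"ty":14.2,"tz":0,"wx":0,"wy":0,"wz":4.6,"claw":0.05},{"tx":-0.4,"ty":17.8,"tz":0,"wx":0,"wy":0,"wz":6,"claw":0.05},{"tx":-0.5,"ty":21.4,"tz":0,"wx":0,"wy":0,"wz":7.2,"claw":0.05},{"tx":-0.6,"ty":25,"tz":0,"wx":0,"wy":0,"wz":8.4,"claw":0.05},{"tx":-0.7,"ty":28.4,"tz":0,"wx":0,"wy":0,"wz":9.5,"claw":0.05},{"tx":-0.7,"ty":31.4,"tz":0,"wx":0,"wy":0,"wz":10.5,"claw":0.05},{"tx":-0.7,"ty":33.1,"tz":0,"wx":0,"wy":0,"wz":11,"claw":0.05},{"tx":-0.7,"ty":33.5,"tz":0,"wx":0,"wy":0,"wz":11,"claw":0.05}]' 
python3 -m handwheel '[{"tx":0,"ty":0,"tz":0.5,"wx":0,"wy":0,"wz":0,"claw":0.05},{"tx":0,"ty":0,"tz":1,"wx":0,"wy":0,"wz":0,"claw":0.05},{"tx":0,"ty":0,"tz":1,"wx":0,"wy":0,"wz":0,"claw":0.05},{"tx":0,"ty":0,"tz":1,"wx":0,"wy":0,"wz":0,"claw":0.05}]' 
python3 g.py .5098 -.0302 .15 -84.8;  python3 look.py scene s18 260 120 380 220 2>/dev/null
```

```text
clock: 25.65
position: [0.5085, -0.0358, 0.1705]
ee_rot: [3.137, 0.13, -0.003]
force: [-0.2, 0.7, -1.1]
width: 0.128
clock: 25.98
position: [0.5081, -0.0292, 0.161]
ee_rot: [-3.138, -0.144, 0.003]
force: [0.0, -0.5, -1.0]
width: 0.127
shift cm [0.16 0.12 1.1 ] turn [-0.03  0.09  0.06] turn [-1.4000e-01 -5.0000e-02 -1.7994e+02] | t 25.98 p [ 0.5081 -0.0292  0.161 ] f [ 0.  -0.5 -1. ] w 0.127 q [ 0.11  0.35 -0.2   1.94  0.09  0.87 -1.62]
```

View pics/s18.png

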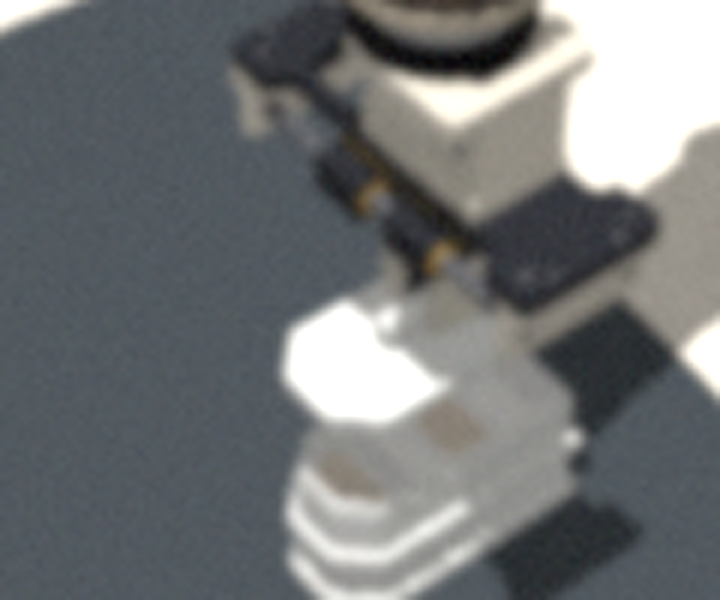

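```bash
cat > cmp.py <<'E'
import sys
from ff import *
from rect import rect
name=sys.argv[1]; im0=np.load("pics/scene_avg.npy"); im=grab("scene",6); np.save(f"pics/{name}.npy",im)
s=sensors.observe(); tz=s['position'][2]-.0266; yw=np.radians(5.2); L=(10,80); print(s['position'],tz)
a=rect("scene",im0,.511,-.0317,yw,0,L);b=rect("scene",im,.511,-.0317,yw,tz,L);c=rect("scene",im,.511,-.0317,yw,.034,L)
def edges(k,bgref):
    g=k.mean(2)
    return g
for k in (a,b,c):
    for u,v in poly(138,66,16): cv2.circle(k,(int((u-10)*4),int((45-v)*4)),3,(0,0,255),1)
cv2.imwrite(f"pics/{name}.png",np.clip(np.hstack([a,b,c])*.95,0,255).astype(np.uint8))
for pct in(30,60):
    print("lid",fitfront("scene",im,LID,.5105,-.031,yw,tz,pct=pct,dbg="pics/cl.png",other=(TRAY,.511,-.0317,yw,.034)))
E
python3 cmp.py r18
```

```text
[ 0.50895117 -0.03050164  0.16184568] 0.13524567657165038
lid (array([509.78689462, -31.18595776]), np.float64(0.45))
lid (array([509.62652624, -31.06399089]), np.float64(0.61))
```

View pics/r18.png

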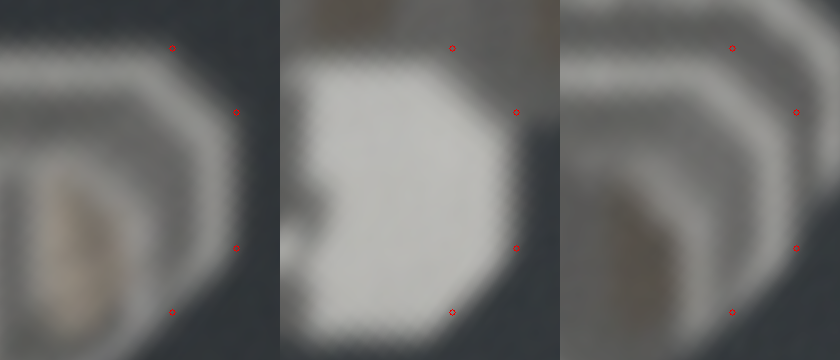

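View pics/cl.png

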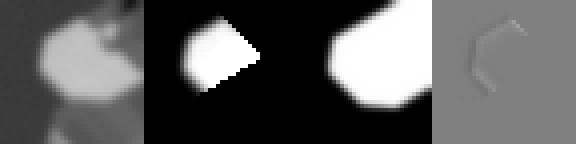

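```bash
python3 - <<'E'
from ff import *
im=np.load("pics/r18.npy"); im0=np.load("pics/scene_avg.npy"); yw=np.radians(5.2)
im13=np.load("pics/s13.npy")
for nm,i in(("now",im),("s13",im13)):
    for xm in (.03,.045):
        print(nm,fitfront("scene",i,TRAY,.5105,-.031,yw,.034,pct=40,xmin=xm,dbg="pics/ct.png",other=(TRAY,.511,-.0317,yw,0.)))
    # union of both as one two-tray stack
    ST=TRAY+[P+[0,0,.034] for P in TRAY]
    print(nm,"stack",fitfront("scene",i,ST,.5105,-.031,yw,0,pct=40,xmin=.035))
print("im0 base",fitfront("scene",im0,TRAY,.5105,-.031,yw,0,pct=40,xmin=.045))
E
```

```text
now (array([508.06932068, -33.87094116]), np.float64(1.3))Traceback (most recent call last):
  File "<stdin>", line 6, in <module>
  File "ff.py", line 19, in fitfront
    bg=np.median(g[(s0<.02)&w]); fg=np.percentile(g[(s0>.9)&w],pct)
                                    ~~~~~~~~~~~~~^^^^^^^^^^^^^^^^^^
    return _quantile_unchecked(
        a, q, axis, out, overwrite_input, method, keepdims, weights)
    return _ureduce(a,
                    func=_quantile_ureduce_func,
    ...<5 lines>...
                    overwrite_input=overwrite_input,
                    method=method)
    r = func(a, **kwargs)
    result = _quantile(arr,
                       quantiles=q,
    ...<2 lines>...
                       out=out,
                       weights=wgt)
    slices_having_nans = np.isnan(arr[-1, ...])
                                  ~~~^^^^^^^^^
IndexError: index -1 is out of bounds for axis 0 with size 0
```

View pics/ct.png

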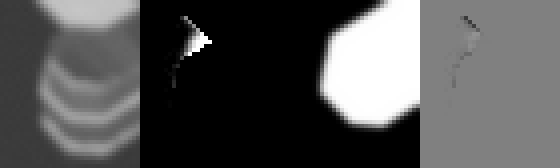

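```bash
python3 g.py .5095 -.0302 .110 -84.8; python3 -m handwheel '[{"tx":0.04,"ty":0,"tz":0.8,"wx":0,"wy":0,"wz":0,"claw":0.05},{"tx":0.06,"ty":0,"tz":2,"wx":0,"wy":0,"wz":0,"claw":0.05},{"tx":0.06,"ty":0,"tz":3.5,"wx":0,"wy":0,"wz":0,"claw":0.05},{"tx":0.06,"ty":0,"tz":4.7,"wx":0,"wy":0,"wz":0,"claw":0.05},{"tx":0.06,"ty":0,"tz":5.1,"wx":0,"wy":0,"wz":0,"claw":0.05},{"tx":0.06,"ty":0,"tz":5.1,"wx":0,"wy":0,"wz":0,"claw":0.05},{"tx":0.06,"ty":0,"tz":5.1,"wx":0,"wy":0,"wz":0,"claw":0.05}]' 
python3 g.py .5098 -.0302 .0946 -84.8;  python3 cmp.py r19;python3 look.py scene s19 260 130 380 230 2>/dev/null
```

```text
shift cm [ 0.06 -0.03  5.18] turn [ 0.   -0.01 -0.07] turn [-2.0000e-02 -1.0000e-02  1.7993e+02] | t 26.43 p [ 0.509  -0.0305  0.1618] f [ 1.  -0.1 -0.3] w 0.125 q [ 0.11  0.35 -0.2   1.94  0.09  0.87 -1.62]
clock: 27.02
position: [0.5095, -0.0305, 0.1107]
ee_rot: [-3.138, -0.14, 0.0]
force: [-1.8, -0.3, -0.6]
width: 0.131
shift cm [ 0.03 -0.02  1.61] turn [-0.    0.02 -0.07] turn [3.0000e-02 1.0000e-02 1.7993e+02] | t 27.02 p [ 0.5095 -0.0305  0.1107] f [-1.8 -0.3 -0.6] w 0.131 q [ 0.1   0.42 -0.19  1.99  0.11  0.75 -1.64]
[ 0.50979059 -0.03054383  0.11121027] 0.08461026592437695
lid (array([512.19082546, -31.15227318]), np.float64(0.08))
lid (array([512.23817158, -30.92351921]), np.float64(0.08))
```

View pics/r19.png

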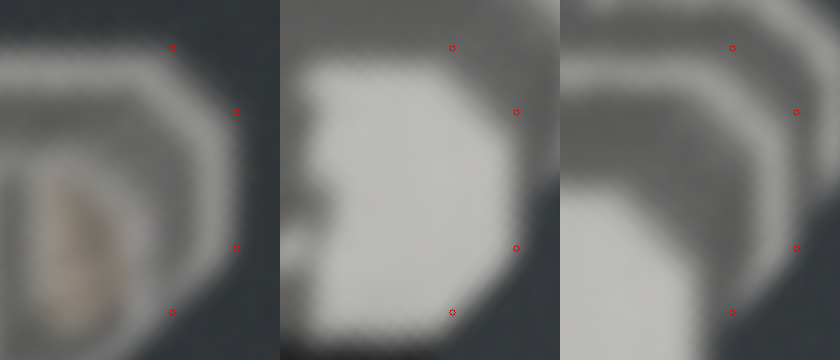

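View pics/s19.png

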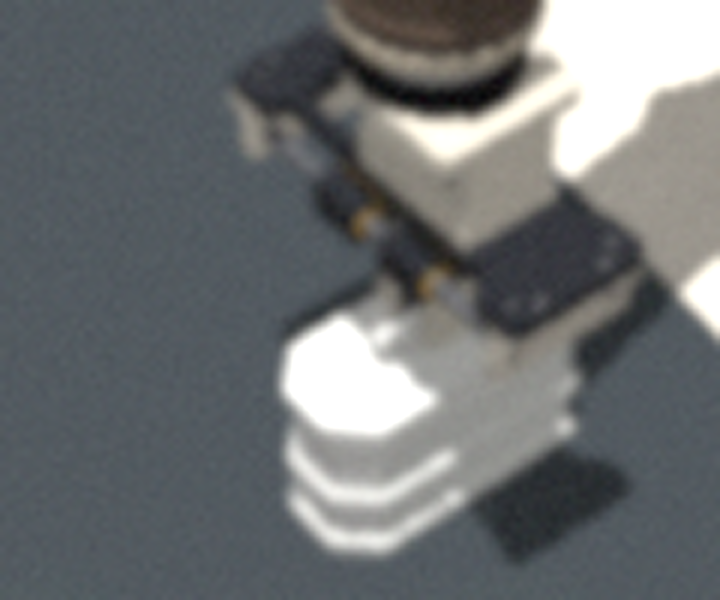

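```bash
cat > edge.py <<'E'
import sys
from rect import *
def cross(g,p0,d,n=60,step=.5):
    "half-level crossing along direction d (object mm) from p0; returns distance mm"
    t=np.arange(0,n)*step*.5; q=np.array(p0)+np.outer(t,d)
    col=((q[:,0]-10)*4).astype(np.float32);row=((45-q[:,1])*4).astype(np.float32)
    v=cv2.remap(g,col.reshape(1,-1),row.reshape(1,-1),cv2.INTER_LINEAR,borderMode=cv2.BORDER_REPLICATE)[0]
    dv=np.gradient(cv2.GaussianBlur(v.reshape(1,-1),(0,0),1.5)[0]); i=np.argmin(dv); 
    w=np.clip(-dv[max(0,i-6):i+7],0,None); return (w*t[max(0,i-6):i+7]).sum()/w.sum()
def run(im,z,lab):
    g=rect("scene",im,.511,-.0317,np.radians(5.2),z,(10,90)).mean(2)
    r=[cross(g,(60,y),(1,0)) +60 for y in(-4,-7,-10,-13)]
    dd=[cross(g,(51+k,-17-k),(.7071,-.7071)) for k in(-3,)]+[cross(g,(48+k,-20+k),(.7071,-.7071)) for k in(0,2,4)]
    print(lab,"right x",np.round(r,2),"diag",np.round(dd,2))
im0=np.load("pics/scene_avg.npy"); a=np.load(sys.argv[1]); z=float(sys.argv[2])
run(im0,0,"base0"); run(np.load("pics/s13.npy"),.034,"tray13"); run(a,.034,"tray"); run(a,0,"base"); run(a,z,"lid")
E
python3 edge.py pics/r19.npy 0.0842
```

```text
base0 right x [69.49 67.81 69.23 67.09] diag [ 2.89 13.41 13.24 12.94]
tray13 right x [66.15 67.04 68.23 69.44] diag [ 2.48 13.18 12.86 13.38]
tray right x [69.14 67.31 68.2  69.46] diag [ 2.55 13.47 13.4  13.51]
base right x [69.49 67.78 69.23 67.1 ] diag [ 5.98 10.98  4.43 13.19]
lid right x [68.   69.02 69.72 67.8 ] diag [13.03 13.56 13.57 13.45]
```

```bash
python3 -m handwheel '[{"tx":0,"ty":-0.02,"tz":0.4,"wx":0,"wy":0,"wz":0,"claw":0.05},{"tx":0,"ty":-0.02,"tz":0.8,"wx":0,"wy":0,"wz":0,"claw":0.05},{"tx":0,"ty":-0.02,"tz":1.1,"wx":0,"wy":0,"wz":0,"claw":0.05},{"tx":0,"ty":-0.02,"tz":1.15,"wx":0,"wy":0,"wz":0,"claw":0.05},{"tx":0,"ty":-0.02,"tz":1.15,"wx":0,"wy":0,"wz":0,"claw":0.05}]' 
python3 g.py .5098 -.0302 .0946 -84.8
```

```text
clock: 27.88
position: [0.5091, -0.0303, 0.0987]
ee_rot: [-3.138, -0.14, 0.001]
force: [-0.9, -0.6, -1.6]
width: 0.128
shift cm [ 0.07 -0.01  0.41] turn [-0.    0.05 -0.08] turn [8.0000e-02 1.0000e-02 1.7992e+02] | t 27.88 p [ 0.5091 -0.0303  0.0987] f [-0.9 -0.6 -1.6] w 0.128 q [ 0.1   0.43 -0.19  2.    0.12  0.72 -1.64]
```

```bash
python3 -m handwheel '[{"tx":0,"ty":0,"tz":0.12,"wx":0,"wy":0,"wz":0,"claw":0.05},{"tx":0,"ty":0,"tz":0.24,"wx":0,"wy":0,"wz":0,"claw":0.05},{"tx":0,"ty":0,"tz":0.32,"wx":0,"wy":0,"wz":0,"claw":0.05},{"tx":0,"ty":0,"tz":0.32,"wx":0,"wy":0,"wz":0,"claw":0.05}]' 
python3 g.py .5098 -.0302 .0946 -84.8
```

```text
clock: 28.22
position: [0.5094, -0.0303, 0.0959]
ee_rot: [3.138, 0.14, -0.0]
force: [0.6, 0.4, -1.1]
width: 0.127
shift cm [ 0.04 -0.01  0.13] turn [ 0.    0.01 -0.08] turn [ 2.0000e-02 -0.0000e+00  1.7992e+02] | t 28.22 p [ 0.5094 -0.0303  0.0959] f [ 0.6  0.4 -1.1] w 0.127 q [ 0.1   0.44 -0.19  2.    0.12  0.71 -1.65]
```

```bash
python3 -m handwheel '[{"tx":0,"ty":0,"tz":0.06,"wx":0,"wy":0,"wz":0,"claw":0.05},{"tx":0,"ty":0,"tz":0.12,"wx":0,"wy":0,"wz":0,"claw":0.05},{"tx":0,"ty":0,"tz":0.16,"wx":0,"wy":0,"wz":0,"claw":0.05},{"tx":0,"ty":0,"tz":0.16,"wx":0,"wy":0,"wz":0,"claw":0.05}]' 
python3 g.py .5098 -.0302 .0946 -84.8
```

```text
clock: 28.55
position: [0.5096, -0.0303, 0.0948]
ee_rot: [3.138, 0.14, 0.0]
force: [-1.7, 1.1, 4.2]
width: 0.13
shift cm [ 0.03 -0.01  0.02] turn [ 0.01 -0.02 -0.08] turn [-3.0000e-02 -1.0000e-02  1.7992e+02] | t 28.55 p [ 0.5096 -0.0303  0.0948] f [-1.7  1.1  4.2] w 0.13 q [ 0.1   0.44 -0.19  2.    0.12  0.71 -1.65]
```

```bash
python3 -m handwheel '[{"tx":0,"ty":0,"tz":0.02,"wx":0,"wy":0,"wz":0,"claw":0.2},{"tx":0,"ty":0,"tz":0,"wx":0,"wy":0,"wz":0,"claw":0.3},{"tx":0,"ty":0,"tz":0,"wx":0,"wy":0,"wz":0,"claw":0.4},{"tx":0,"ty":0,"tz":-0.3,"wx":0,"wy":0,"wz":0,"claw":0.5},{"tx":0,"ty":0,"tz":-1.5,"wx":0,"wy":0,"wz":0,"claw":0.5},{"tx":0,"ty":0,"tz":-4,"wx":0,"wy":0,"wz":0,"claw":0.5},{"tx":0,"ty":0,"tz":-7.5,"wx":0,"wy":0,"wz":0,"claw":0.5},{"tx":-2,"ty":2,"tz":-10,"wx":0,"wy":0,"wz":0,"claw":0.5},{"tx":-4,"ty":5,"tz":-11,"wx":0,"wy":0,"wz":0,"claw":0.5},{"tx":-5,"ty":9,"tz":-11,"wx":0,"wy":0,"wz":0,"claw":0.5},{"tx":-5,"ty":13,"tz":-11,"wx":0,"wy":0,"wz":0,"claw":0.5},{"tx":-5,"ty":17,"tz":-11,"wx":0,"wy":0,"wz":0,"claw":0.5}]' 
python3 -m handwheel '[{"tx":0,"ty":3,"tz":0,"wx":0,"wy":0,"wz":0,"claw":0.5},{"tx":0,"ty":7,"tz":0,"wx":0,"wy":0,"wz":0,"claw":0.5},{"tx":0,"ty":10,"tz":0,"wx":0,"wy":0,"wz":0,"claw":0.5},{"tx":0,"ty":11,"tz":0,"wx":0,"wy":0,"wz":0,"claw":0.5},{"tx":0,"ty":11,"tz":0,"wx":0,"wy":0,"wz":0,"claw":0.5}]' 
python3 look.py scene s20 260 130 400 240 2>/dev/null;python3 look.py top t20 270 130 400 250 2>/dev/null
python3 - <<'E'
from h import *
for n in("scene","top"):
    d=np.mean([vision.get_image(n)[1] for _ in range(6)],0); K,Rm,t=cam(n)
    v,u=np.mgrid[0:400,0:640]; X=np.stack([(u-K[0,2])/K[0,0]*d,(v-K[1,2])/K[1,1]*d,d],-1)@Rm.T+t
    c,s=np.cos(np.radians(5.2)),np.sin(np.radians(5.2)); o=np.array([.5105,-.031 if n=="scene" else -.027])
    lx=(X[...,:2]-o)@[c,s]; ly=(X[...,:2]-o)@[-s,c]
    m=(abs(lx)<.06)&(abs(ly)<.025)&(abs(ly)>.011)&(X[...,2]>.05)
    A=np.c_[lx[m],ly[m],np.ones(m.sum())]; print(n,m.sum(),"slopes,z",np.linalg.lstsq(A,X[m][:,2],rcond=None)[0])
E
```

```text
clock: 29.55
position: [0.4743, -0.2058, 0.2054]
ee_rot: [3.138, 0.141, 0.002]
force: [1.7, 0.3, -0.2]
width: 0.5
clock: 29.97
position: [0.4839, -0.3171, 0.2042]
ee_rot: [3.138, 0.133, -0.001]
force: [-0.2, -0.8, -0.6]
width: 0.498
scene 309 slopes,z [-0.03381348 -0.05707215  0.08032364]
top 341 slopes,z [-0.04715736  0.00611444  0.08352395]
```

View pics/s20.png

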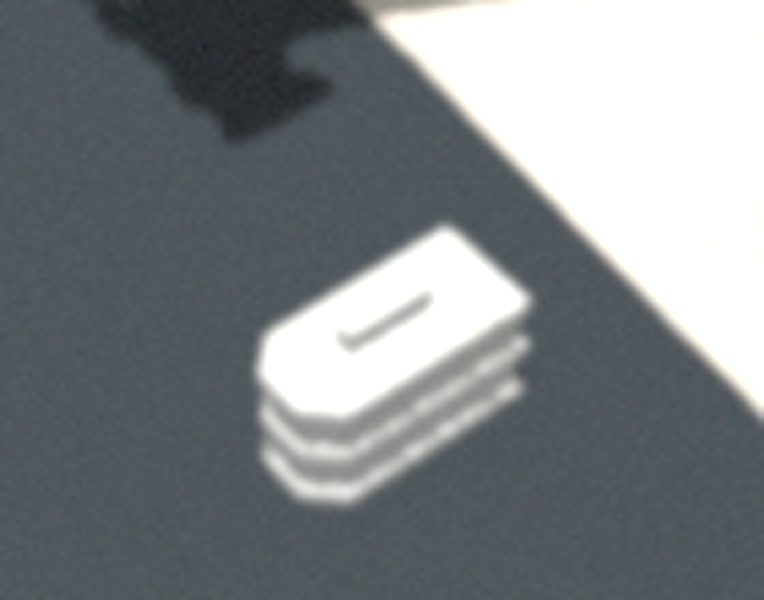

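View pics/t20.png

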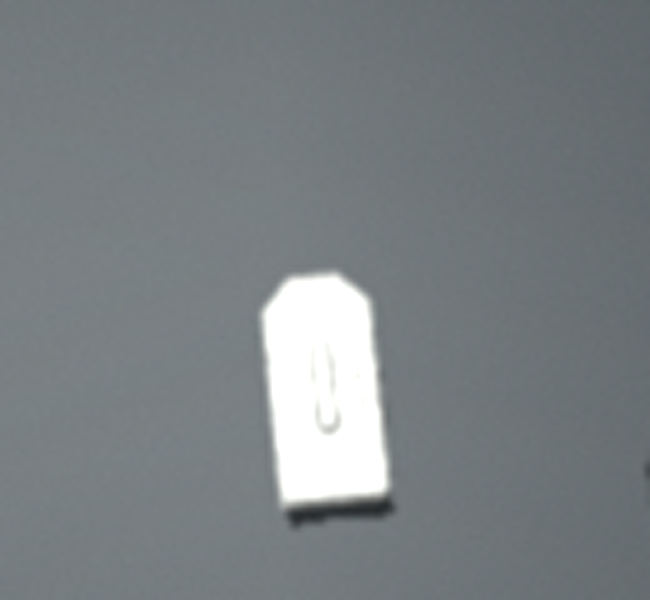

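```bash
python3 - <<'E'
from h import *
ds={}
for n in("scene","top"):
    D=np.array([vision.get_image(n)[1] for _ in range(12)]); d=np.median(D,0); K,Rm,t=cam(n)
    v,u=np.mgrid[0:400,0:640]; X=np.stack([(u-K[0,2])/K[0,0]*d,(v-K[1,2])/K[1,1]*d,d],-1)@Rm.T+t
    c,s=np.cos(np.radians(5.2)),np.sin(np.radians(5.2)); o=np.array([.5105,-.031 if n=="scene" else -.027])
    lx=(X[...,:2]-o)@[c,s]; ly=(X[...,:2]-o)@[-s,c]
    for a in(-.055,-.035,-.015,.015,.035,.055):
        print(n,a,[ (int(m.sum()),round(float(np.median(X[m][:,2]))*1e3,1)) for sg in(-1,1) for m in[(abs(lx-a)<.008)&(ly*sg<.024)&(ly*sg>.010)]])
E
```

```text
scene -0.055 [(19, 78.4), (22, 78.3)]
scene -0.035 [(16, 79.2), (24, 78.9)]
scene -0.015 [(11, 79.0), (22, 79.0)]
scene 0.015 [(12, 79.1), (26, 78.9)]
scene 0.035 [(21, 79.0), (27, 78.9)]
scene 0.055 [(25, 78.4), (83, 48.3)]
top -0.055 [(22, 78.6), (22, 78.3)]
top -0.035 [(23, 78.6), (25, 78.4)]
top -0.015 [(24, 77.7), (23, 78.5)]
top 0.015 [(24, 78.6), (23, 78.8)]
top 0.035 [(21, 78.2), (21, 78.4)]
top 0.055 [(22, 77.4), (24, 77.6)]
```

```bash
python3 -c "
from cell import arm,sensors
print(sensors.observe()['clock'],sensors.observe()['force']); print(arm.sign_off())"
```

```text
32.0667 [ 0.42505786 -0.36447003 -0.41015947]
the job is handed in; nothing more can be done
None
```

The dental case is put away and handed in at 32.1 s of the 70 s allowed. The loose model is in the tray's empty bay, that tray is stacked on the base tray, and the lid is on top.

**Contact while placing:** I felt about 4–6 N as the model, tray and lid each touched down. The tray and lid stopped within about 0.2 mm of their fully seated heights.

**Last checks:**
- **Level:** depth readings over the lid gave about 78–79 mm almost everywhere, against 78.5 mm expected, from both cameras.
- **Alignment:** the scene picture shows the clipped corners in line and parallel gaps around the stack.
- **Model:** it looked upright and was visible in its bay before the lid went on.

**Checks that disagreed:**
- **Lid tilt:** a first rough fit suggested a tilt of 2–3 degrees. I put that down to edge pixels in the sample, because the tighter per-area readings showed the lid level. One of those readings (48 mm, at a corner) I took to be the stack's side or the bench and left out.
- **Cameras:** the two cameras differed by up to about 6 mm in y. I lined up the pieces by comparing them within the scene camera instead of using absolute positions.
- **Bystanders:** I planned every path clear of them, but did not measure their positions again at the end.

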